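# Lay out the mosaic kit

## Robot

A 6-joint arm with a two-finger parallel gripper is mounted at the origin on the work surface. World frame = base frame: x ahead of the robot, y to its left, z up, the work surface at z = 0. Lengths are in mm, angles in rad, forces in N, time in s.
With the tool pointing down it reaches from about 400 to 925 mm from the base axis. Payload 12.5 kg.
Tool frame: the origin (TCP) lies midway between the tips of the shut fingers; the grasp point (between the pads) lies 19 mm behind it; x points along the fingers, y is the direction in which the jaws open and shut, and the axes are right-handed (so a half turn about x gives the same grasp; the last joint's range is limited). The gripper opens to 95 mm and grips with 3 to 60 N. Pads are 20 mm wide; open, the fingers measure 119 mm over their backs; the gripper's body (75 mm by 180 mm) begins 59 mm behind the grasp point.
Start: joints at [1.205, 0.491, 1.559, -0, 1.092, -0.106], TCP at [160.537, 604.049, 214.661] pointing down, gripper open.
Joint ranges: [-3.1, 3.1], [-0.84, 2.19], [0.05, 2.79], [-1.13, 4.28], [0.06, 2.93], [-2.69, 2.69]. Speed limits (rad/s): [2.22, 2.22, 2.79, 3.14, 3.14, 3.14].

## Interface

Orientations are given as [roll, pitch, yaw] about the fixed x, y, z axes, in that order (R = Rz(yaw) Ry(pitch) Rx(roll)).
In Python, from cell import sensors, read_camera, get_calibration, order gives the robot as it stands. The module is installed in compiled form; this text tells all that it offers.
- The arm moves only by the tool servo_tool, never from a script. Its argument "steps" is text: rows parted by semicolons, each of 7 numbers parted by spaces: the shift along the tool's x, y, z in mm, then the turn, a rotation vector about the tool's x, y, z in rad, then the finger opening in mm, from 0 to 95.1. A call has exactly 8 rows; each row shifts and turns the pose as measured when the row begins, along the tool's axes as they then stand; what a row does not reach is not made up. A row lasts 1/10 s, in which the tool goes at most 50 mm and 8.59 degrees, less where a joint would pass 70% of its speed; a pose out of reach is approached as far as the arm can. A call is refused whole if a number of a shift passes 50 or a number of a turn 0.15, either way. A call with a gripper value outside its range is refused whole. The fingers move at their own pace and stop on an object; the grip force is fixed at half the most. Time passes only in rows, so rows that do not move let the fingers close, or fill a call up. It gives the time, the measured TCP pose, the force and the opening at its end, in the units of the state.
- sensors.state(): the state, without advancing time (a new reading comes with each control period).
- read_camera(name): name is "side" or "top"; returns (picture, depth): 480x640x3 uint8, blue, green, red; 480x640 float32, mm along the optical axis (not along the pixel's ray), 0 where there is no reading.
- get_calibration(name): a dict with "mtx" (3x3 intrinsics, pixels), "R" (3x3) and "t" (3): a world point X has camera coordinates R X + t. Camera axes: x right, y down, z forward; pixel columns grow to the right and rows downward; lengths in mm; the calibration is good to about 2 mm. A picture is of the moment at which its call begins. get_calibration takes no time and is no camera call.
- order.job_done(): hands the job in, once; it reports no verdict.
The state is a dict: "t": time; "joints": joint angles; "qvel": joint speeds; "tau": joint torques, N m; "eef_pos": TCP position; "tcp_rot": TCP orientation; "ft_force": force on the tool from outside, world axes, zero at the start; "moment": the same for the moment, N m; "opening": opening from 0.0 (shut) to 1.0 (fully open).
Only numpy, scipy, OpenCV 4.12 (cv2) and the standard library are available. Lean on these libraries where they do the work, as an engineer would, in place of code of your own. Each camera call takes 0.05 s, during which the arm holds its last target.

## Task

Take the stacked mosaic kit apart and lay it out: stand each chip pot in the middle of the coaster of its own colour, and drop the square mosaic block, mosaic up, into the recess of the dark wooden frame, turning it until it sits fully home. Never tip over a pot or the block, and leave the glue jar where it stands.

Things in the scene. Friction and masses are not known exactly. Their poses are not given: they have to be found in the camera images.
- red_pot_mid (a point): Closed round red pot of mosaic chips: cream body, flat bright red lid, 50 mm diameter, 34 mm high, straight sides, about 0.11 kg. The point is its centre, 17 mm above its underside; z is its upright axis. At the start it stands either on the mosaic block or on a fixed round cork riser (62 mm diameter, 28 mm high); the small yellow pot stands on its lid.
- blue_pot_mid (a point): Closed round blue pot of mosaic chips: cream body, flat bright blue lid, 50 mm diameter, 34 mm high, straight sides, about 0.11 kg. The point is its centre, 17 mm above its underside; z is its upright axis. At the start it stands either on the mosaic block or on a fixed round cork riser (62 mm diameter, 28 mm high).
- yellow_pot_mid (a point): Small closed round yellow pot of mosaic chips: cream body, flat yellow lid, 34 mm diameter, 30 mm high, straight sides, about 0.05 kg. The point is its centre, 15 mm above its underside; z is its upright axis. At the start it stands on the lid of the red pot.
- tile_mid (a point): Square wooden block with a pastel pink, white and turquoise mosaic on its top, 60 x 60 mm and 28 mm high, about 0.13 kg. The point is its centre, 14 mm above its underside; x and y run along its sides, z is up out of the mosaic. At the start it lies on the table under one of the two larger pots, its corners showing. It may go into the frame with any of its four sides towards any side of the frame.
- red_coaster: Fixed round coaster, red with a thin cream ring, 84 mm diameter, 6 mm thick, flat top. Origin: centre of its underside. Place of the red pot.
- blue_coaster: Fixed round coaster, blue with a thin cream ring, 84 mm diameter, 6 mm thick, flat top. Origin: centre of its underside. Place of the blue pot.
- yellow_coaster: Fixed round coaster, yellow with a thin cream ring, 84 mm diameter, 6 mm thick, flat top. Origin: centre of its underside. Place of the yellow pot.
- frame: Fixed dark wooden frame, 104 x 104 mm and 12 mm high, with a square recess in its middle for the mosaic block: 63.5 x 63.5 mm, 8 mm deep (its floor 4 mm above the table), its floor cream, its upper edge chamfered 3 mm. Origin: centre of the underside; x and y run along its sides. The seated block stands 20 mm above the frame's top face.
- glue: Grey glue jar with a white cap, 38 mm diameter, 75 mm high, standing loose on the table between the two stacks. Origin: centre of its underside. To be left where it is.

How it is judged:
By the outcome, as a careful person would: the job done as asked, in the order asked, and still so for the second after the job is handed in, with the robot touching nothing.
It also fails if it takes over 112 s, if anything falls off the work surface, if the arm or the gripper's body presses on something with over 40 N, if the wrist force passes 120 N, or if a joint passes its speed limit or range.

## Working session

There is one attempt and no reset: what is moved stays moved. The work goes in short steps, Python scripts to look and compute and a tool call to move; the robot and the scene stay as the last step left them, time stands still between calls to the robot, and variables do not carry over. Pictures are saved under pics/ and viewed, and the job is handed in when it is done.

Besides the shell and the picture viewer there is one more tool, called after "Emit:" as name(argument=value, ...) on one line, values as JSON. servo_tool: Moves the arm, as the interface text tells. Its arguments: {"type":"object","properties":{"steps":{"type":"string"}},"required":["steps"]}

```bash
mkdir -p pics; python3 - <<'E'
from cell import sensors, read_camera, get_calibration
import cv2,numpy as np
print(sensors.state())
for n in("top","side"):
    p,d=read_camera(n); cv2.imwrite(f"pics/{n}0.png",p); np.save(f"{n}0.npy",d)
    c=get_calibration(n); print(n,c["mtx"].tolist(),np.round(c["R"],4).tolist(),c["t"], "cam at",-c["R"].T@c["t"])
E
```

```text
{'t': 0.0, 'joints': array([ 1.20541500e+00,  4.91512644e-01,  1.55945717e+00, -1.00356166e-05,
        1.09167417e+00, -1.05596500e-01]), 'qvel': array([-0.00190615, -0.00037196, -0.00091282,  0.00177853,  0.00032115,
       -0.00209653]), 'tau': array([-5.18670695e-04, -6.12634349e+01, -2.58181858e+01,  6.91882940e-02,
        4.80949378e-02, -6.72636133e-05]), 'eef_pos': array([160.43671637, 603.80680652, 214.08822966]), 'tcp_rot': array([-1.66792691,  1.56974495, -1.92770711]), 'ft_force': array([ 0.62927769, -0.52221595,  0.40652535]), 'moment': array([-0.05477397,  0.0276578 ,  0.00573845]), 'opening': 1.0024257569171493}
top [[474.25422034177916, 0.0, 315.51848087847276], [0.0, 474.25422034177916, 240.18679680844951], [0.0, 0.0, 1.0]] [[0.0186, -0.9993, 0.0314], [-0.9909, -0.0226, -0.1329], [0.1335, -0.0287, -0.9906]] [ -8.45952958 521.51557307 858.73644625] cam at [402.25431537  27.96732367 920.26498101]
side [[450.91116542949993, 0.0, 323.5323862088274], [0.0, 450.91116542949993, 237.3851825503139], [0.0, 0.0, 1.0]] [[-0.9909, -0.1332, -0.0166], [-0.075, 0.6518, -0.7547], [0.1114, -0.7466, -0.6559]] [526.53170821  91.70075611 866.62325906] cam at [432.10514773 657.42202237 646.34508381]
```

View pics/top0.png

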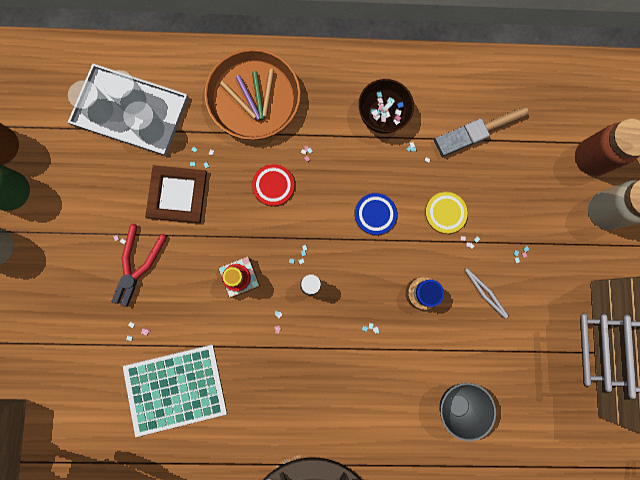

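View pics/side0.png

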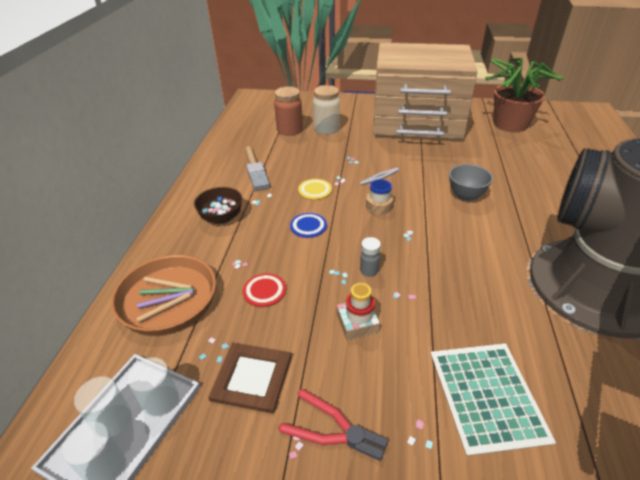

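The top view shows the yellow pot on the red pot on the tile at about (235,277). The blue pot is on its riser at (429,293) and the glue jar at (311,285). The coasters are red (274,185), blue (376,214) and yellow (447,213), and the frame is at (178,195). The side view agrees.

```bash
cat > h.py <<'E'
import cv2,numpy as np
from cell import sensors, read_camera, get_calibration
def ray(n,uv,z):
    c=get_calibration(n);R=c["R"];o=-R.T@c["t"]
    uv=np.atleast_2d(uv).astype(float)
    d=np.c_[uv,np.ones(len(uv))]@np.linalg.inv(c["mtx"]).T@R
    return o+d*((z-o[2])/d[:,2])[:,None]
def cloud(n,d):
    c=get_calibration(n);v,u=np.indices(d.shape)
    P=np.stack([u,v,np.ones_like(u)],-1)@np.linalg.inv(c["mtx"]).T*d[...,None]
    return (P-c["t"])@c["R"]
def mask(p,col):
    h=cv2.cvtColor(p,cv2.COLOR_BGR2HSV);H,S,V=cv2.split(h)
    r={'red':((H<6)|(H>174))&(S>190)&(V>90),'blue':(H>105)&(H<130)&(S>150)&(V>50),'yellow':(H>21)&(H<34)&(S>150)&(V>120)}[col]
    return r.astype(np.uint8)
def blobs(m,amin=60):
    cs,_=cv2.findContours(m,cv2.RETR_EXTERNAL,cv2.CHAIN_APPROX_NONE)
    return [c for c in cs if cv2.contourArea(c)>amin]
E
python3 - <<'E'
from h import *
for n in("top","side"):
    p=cv2.imread(f"pics/{n}0.png");d=np.load(f"{n}0.npy");C=cloud(n,d)
    for col in("red","blue","yellow"):
        for c in blobs(mask(p,col)):
            m=np.zeros(d.shape,np.uint8);cv2.drawContours(m,[c],-1,1,-1)
            Z=C[m>0];Z=Z[d[m>0]>0];zt=np.percentile(Z[:,2],[10,50,90])
            x,y,w,h=cv2.boundingRect(c)
            e=cv2.fitEllipse(c); zz=zt[1]
            W=ray(n,c[:,0],zz)[:,:2].astype(np.float32);(ctr,r)=cv2.minEnclosingCircle(W)
            print(n,col,(x,y,w,h),"z",zt.round(1),"ell->",ray(n,e[0],zz)[0].round(1),"circ",np.round(ctr,1),round(r,1))
    # frame / tile
E
python3 - <<'E'
from h import *
p=cv2.imread("pics/top0.png");s=cv2.imread("pics/side0.png")
a=cv2.resize(p[225:325,130:330],None,fx=4,fy=4,interpolation=cv2.INTER_CUBIC)
cv2.imwrite("pics/topz.png",a)
cv2.imwrite("pics/sidez.png",cv2.resize(s[270:420,200:400],None,fx=4,fy=4,interpolation=cv2.INTER_CUBIC))
E
```

```text
top red (222, 264, 28, 27) z [60.3 62.4 64.4] ell-> [447.6 146.4  62.4] circ [447.3 145.7] 24.6
top red (252, 165, 43, 41) z [4.9 6.9 9. ] ell-> [633.7  87.8   6.9] circ [634.3  87.5] 41.8
top blue (416, 280, 28, 27) z [61.  63.1 65. ] ell-> [ 426.3 -205.7   63.1] circ [ 426.6 -205.3] 25.5
top blue (355, 193, 42, 42) z [5.2 7.3 9.3] ell-> [ 580.6 -115.4    7.3] circ [ 580.8 -115.5] 41.8
top yellow (223, 267, 19, 19) z [90.5 92.4 94.3] ell-> [447.4 147.7  92.4] circ [447.5 147.9] 16.6
top yellow (426, 192, 42, 42) z [5.3 7.6 9.5] ell-> [ 587.1 -255.8    7.6] circ [ 587.1 -256.1] 41.7
side blue (298, 218, 21, 12) z [4.8 6.3 7.8] ell-> [ 581.8 -114.     6.3] circ [ 582. -114.] 23.4
side blue (371, 180, 20, 13) z [59.7 61.7 63.1] ell-> [ 427.2 -198.    61.7] circ [ 427.3 -198.8] 25.0
side yellow (306, 184, 18, 9) z [5.2 6.3 7.8] ell-> [ 587.9 -254.4    6.3] circ [ 587.9 -255.1] 21.9
```

View pics/topz.png

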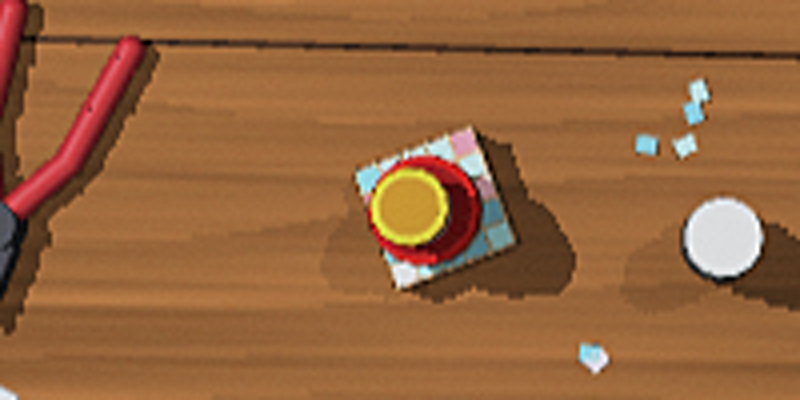

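View pics/sidez.png

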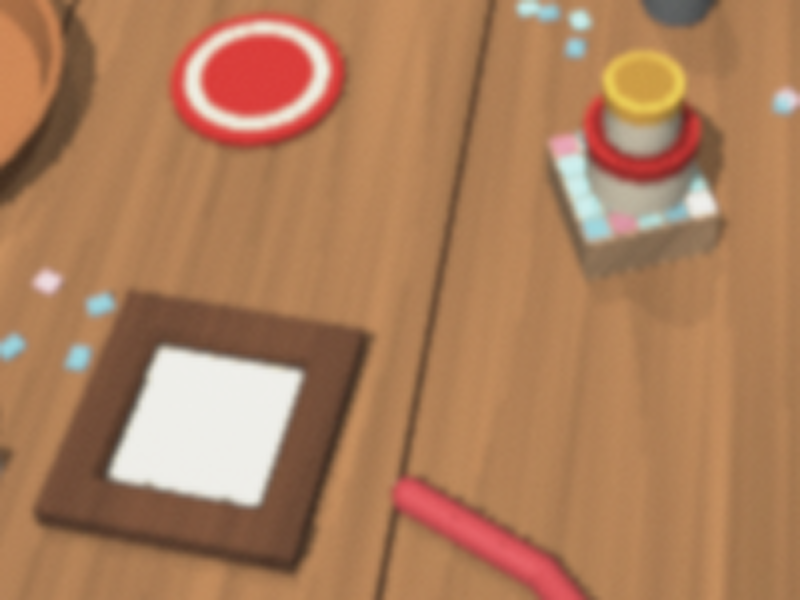

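```bash
python3 - <<'E'
from h import *
p=cv2.imread("pics/top0.png")
h=cv2.cvtColor(p,cv2.COLOR_BGR2HSV)
print(h[195,152],h[172,180],h[195,140],h[285,311],h[195,178])
# tile corners from zoom: 4x with origin (130,225), cubic resize centre offset
z=np.array([[472,127],[518,242],[400,291],[355,177]],float);uv=(z+.5)/4-.5+[130,225]
W=ray("top",uv,28);print("tile",W.round(1).tolist(),W.mean(0).round(1))
for i in range(4):
    e=W[(i+1)%4]-W[i];print(np.linalg.norm(e[:2]).round(1),np.degrees(np.arctan2(e[1],e[0])).round(1))
V=h[...,2].astype(int)
sub=np.zeros(V.shape,np.uint8);sub[160:230,140:215]=1
m=((V<118)&(sub>0)).astype(np.uint8);m=cv2.morphologyEx(m,cv2.MORPH_OPEN,np.ones((3,3)))
for c in blobs(m,500):
    W=ray("top",c[:,0],12)[:,:2].astype(np.float32);r=cv2.minAreaRect(W);print("frame",cv2.contourArea(c),r)
m2=((h[...,1]<60)&(V>150)&(sub>0)).astype(np.uint8)
for c in blobs(m2,300):
    W=ray("top",c[:,0],4)[:,:2].astype(np.float32);r=cv2.minAreaRect(W);print("floor",r)
m3=((h[...,1]<40)&(V>150)).astype(np.uint8)
for c in blobs(m3,100):
    x=cv2.boundingRect(c)
    if 290<x[0]<330 and 260<x[1]<300: print("glue",ray("top",cv2.fitEllipse(c)[0],75))
vis=cv2.resize(np.hstack([p[160:230,140:215],cv2.cvtColor(m[160:230,140:215]*255,cv2.COLOR_GRAY2BGR)]),None,fx=5,fy=5,interpolation=0);cv2.imwrite("pics/fr.png",vis)
from scipy.spatial.transform import Rotation as Ro
s=sensors.state();print(Ro.from_euler('xyz',s['tcp_rot']).as_matrix().round(4))
E
```

```text
[  9 154 106] [ 11 167  90] [ 14 156 163] [105   5 222] [105   2 221]
tile [[488.9, 129.4, 28.0], [435.4, 106.0, 28.0], [411.7, 159.8, 28.0], [464.2, 183.0, 28.0]] [450.  144.5  28. ]
58.4 -156.3
58.9 113.8
57.4 23.8
59.0 -65.3
frame 3067.5 ((608.0797729492188, 270.3581848144531), (114.46491241455078, 107.90462493896484), 86.09556579589844)
floor ((610.7450561523438, 275.65411376953125), (61.02666091918945, 61.98650360107422), 86.11027526855469)
glue [[437.66258932  11.15583551  75.        ]]
[[-3.000e-04  2.569e-01  9.664e-01]
 [-9.000e-04  9.664e-01 -2.569e-01]
 [-1.000e+00 -9.000e-04 -1.000e-04]]
```

View pics/fr.png

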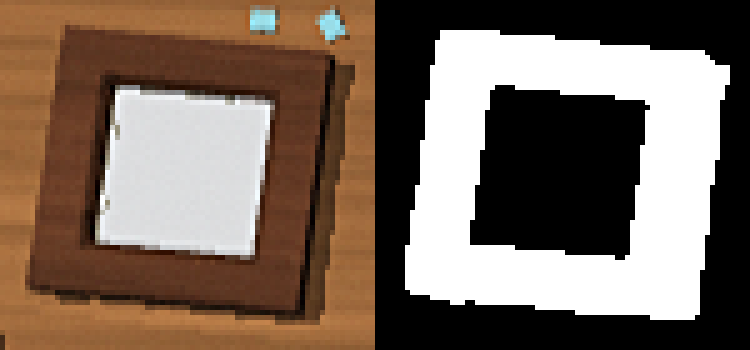

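```bash
cat >> h.py <<'E'
from scipy.spatial.transform import Rotation as Ro
def go(x,y,z,head=None):
    s=sensors.state();R=Ro.from_euler('xyz',s['tcp_rot']).as_matrix()
    d=R.T@(np.array([x,y,z])-s['eef_pos'])
    hd=np.degrees(np.arctan2(R[1,1],R[0,1]))
    # full rotation error incl. levelling; desired: tool x down, tool y heading
    a=np.radians(hd if head is None else head)
    D=np.array([[0,np.cos(a),np.sin(a)],[0,np.sin(a),-np.cos(a)],[-1,0,0]])
    rv=Ro.from_matrix(R.T@D).as_rotvec()
    print("t",round(s['t'],2),"pos",s['eef_pos'].round(1),"head",hd.round(2),"open mm",round(s['opening']*95.1,1),"F",s['ft_force'].round(1),"\n tool delta",d.round(1),"rot",rv.round(4), "j6",s['joints'][5].round(2))
E
python3 - <<'E'
from h import *
z=np.array([[67,27],[333,57],[302,313],[28,290]],float);uv=(z+.5)/5-.5+[140,160]
def rep(n,uv,zz):
    W=ray(n,uv,zz);print(n,W.round(1).tolist(),W.mean(0).round(1),[ (np.linalg.norm((W[(i+1)%4]-W[i])[:2]).round(1),np.degrees(np.arctan2(*(W[(i+1)%4]-W[i])[1::-1])).round(1)) for i in range(4)])
rep("top",uv,12)
z=np.array([[130,291],[369,334],[296,562],[38,512]],float);rep("side",(z+.5)/4-.5+[200,270],12)
z=np.array([[553,135],[682,122],[720,218],[588,243]],float);rep("side",(z+.5)/4-.5+[200,270],28)
go(447.5,147.7,120)
E
```

```text
top [[665.6, 322.0, 12.0], [656.4, 218.2, 12.0], [554.6, 225.1, 12.0], [561.0, 330.2, 12.0]] [609.4 273.9  12. ] [(np.float64(104.2), np.float64(-95.1)), (np.float64(102.1), np.float64(176.1)), (np.float64(105.3), np.float64(86.5)), (np.float64(104.9), np.float64(-4.5))]
side [[657.9, 222.5, 12.0], [553.0, 231.3, 12.0], [561.5, 333.1, 12.0], [663.9, 325.6, 12.0]] [609.1 278.1  12. ] [(np.float64(105.3), np.float64(175.2)), (np.float64(102.2), np.float64(85.3)), (np.float64(102.7), np.float64(-4.2)), (np.float64(103.3), np.float64(-93.3))]
side [[487.7, 128.9, 28.0], [430.9, 114.4, 28.0], [411.9, 166.3, 28.0], [466.5, 186.2, 28.0]] [449.2 149.   28. ] [(np.float64(58.5), np.float64(-165.7)), (np.float64(55.3), np.float64(110.2)), (np.float64(58.1), np.float64(20.0)), (np.float64(61.1), np.float64(-69.7))]
t 0.1 pos [160.5 603.8 214.1] head 75.11 open mm 95.0 F [-0.2  0.8 -0.2] 
 tool delta [  94.5 -367.   394.6] rot [-0.     -0.0001  0.0009] j6 -0.11
```

Emit:
servo_tool(steps="11 -46 49 0 0 0 95;11 -46 49 0 0 0 95;11 -46 49 0 0 0 95;11 -46 49 0 0 0 95;11 -46 49 0 0 0 95;11 -46 49 0 0 0 95;11 -46 49 0 0 0 95;0 -45 49 0 0 0 95")

```text
t: 0.9
eef_pos: [370.2, 267.1, 155.1]
tcp_rot: [-2.594, 1.569, -2.844]
ft_force: [1.3, -0.3, 0.2]
opening: 1.002
```

```bash
python3 - <<'E'
from h import *
go(447.5,148.5,67.5)
E
```

```text
t 0.9 pos [370.2 267.1 155.1] head 75.65 open mm 95.3 F [ 1.3 -0.3  0.2] 
 tool delta [ 87.6 -95.7 104.4] rot [-0.     -0.0016  0.001 ] j6 -0.84
```

Emit:
servo_tool(steps="6 -20 22 0 0 0 95;6 -20 22 0 0 0 95;6 -20 22 0 0 0 95;6 -20 22 0 0 0 95;6 -16 16 0 0 0 95;0 0 0 0 0 0 95;0 0 0 0 0 0 95;0 0 0 0 0 0 95")

```text
t: 1.7
eef_pos: [451.1, 138.4, 123.1]
tcp_rot: [-2.639, 1.567, -2.897]
ft_force: [0.4, -0.4, 0.0]
opening: 0.999
```

```bash
python3 - <<'E'
from h import *
go(447.5,148.5,67.5)
for n in("top","side"):
    p,d=read_camera(n); cv2.imwrite(f"pics/{n}1.png",p)
cv2.imwrite("pics/c1.png",np.hstack([cv2.resize(cv2.imread("pics/top1.png")[200:350,150:350],(400,300)),cv2.resize(cv2.imread("pics/side1.png")[200:350,260:460],(400,300))]))
E
```

```text
t 1.7 pos [451.1 138.4 123.1] head 75.2 open mm 95.0 F [ 0.4 -0.4  0. ] 
 tool delta [55.6  8.9 -5.9] rot [-0.     -0.0031  0.0017] j6 -1.15
```

View pics/c1.png

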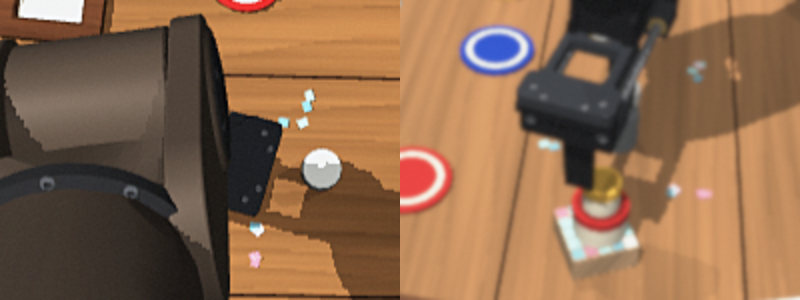

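Emit:
servo_tool(steps="0 9 -6 0 -0.003 0.0015 95;0 0 0 0 0 0 95;10 0 0 0 0 0 95;10 0 0 0 0 0 95;10 0 0 0 0 0 95;5 0 0 0 0 0 95;0 0 0 0 0 0 95;0 0 0 0 0 0 95")

```text
t: 2.6
eef_pos: [446.0, 151.6, 84.7]
tcp_rot: [-2.613, 1.57, -2.867]
ft_force: [-0.2, 0.4, 0.5]
opening: 0.999
```

```bash
python3 - <<'E'
from h import *
go(447.5,148.5,67.5)
E
```

```text
t 2.6 pos [446.  151.6  84.7] head 75.43 open mm 95.0 F [-0.2  0.4  0.5] 
 tool delta [17.2 -2.6  2.2] rot [-0.     -0.0005  0.0003] j6 -1.13
```

Emit:
servo_tool(steps="10 -2.6 2.2 0 0 0 95;7 0 0 0 0 0 95;0 0 0 0 0 0 95;0 0 0 0 0 0 95;0 0 0 0 0 0 60;0 0 0 0 0 0 50;0 0 0 0 0 0 45;0 0 0 0 0 0 45")

```text
t: 3.4
eef_pos: [448.1, 148.1, 66.9]
tcp_rot: [0.363, 1.57, 0.108]
ft_force: [-0.4, -0.6, -0.0]
opening: 0.719
```

```bash
python3 - <<'E'
from h import *
go(447.5,148.5,67.5)
p,d=read_camera("side"); cv2.imwrite("pics/c2.png",cv2.resize(p[200:350,260:460],(800,600),interpolation=cv2.INTER_CUBIC))
E
```

```text
t 3.4 pos [448.1 148.1  66.9] head 75.4 open mm 68.3 F [-0.4 -0.6 -0. ] 
 tool delta [-0.6  0.3 -0.7] rot [-0.      0.0008 -0.0003] j6 -1.14
```

View pics/c2.png

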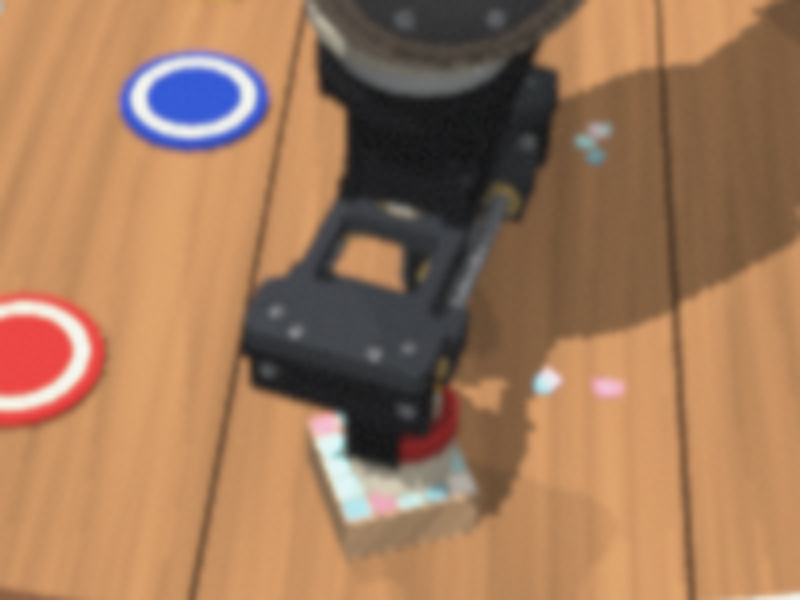

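Emit:
servo_tool(steps="0 0 0 0 0 0 0;0 0 0 0 0 0 0;0 0 0 0 0 0 0;0 0 0 0 0 0 0;0 0 0 0 0 0 0;0 0 0 0 0 0 0;0 0 0 0 0 0 0;0 0 0 0 0 0 0")

```text
t: 4.25
eef_pos: [448.2, 148.1, 67.1]
tcp_rot: [0.39, 1.569, 0.135]
ft_force: [0.4, 0.8, 1.1]
opening: 0.351
```

```bash
python3 - <<'E'
from h import *
go(447.5,148.5,67.5)
E
```

```text
t 4.25 pos [448.2 148.1  67.1] head 75.41 open mm 33.4 F [0.4 0.8 1.1] 
 tool delta [-0.4  0.2 -0.8] rot [-0.      0.0013 -0.0005] j6 -1.14
```

Gripped at 33.4 mm, which fits the 34 mm pot. Next I lift it.

Emit:
servo_tool(steps="-10 0 0 0 0 0 0;-15 0 0 0 0 0 0;-20 0 0 0 0 0 0;-25 0 0 0 0 0 0;-25 0 0 0 0 0 0;-15 0 0 0 0 0 0;0 0 0 0 0 0 0;0 0 0 0 0 0 0")

```text
t: 5.05
eef_pos: [447.2, 148.0, 184.8]
tcp_rot: [0.372, 1.57, 0.117]
ft_force: [-0.3, 0.1, -0.6]
opening: 0.351
```

```bash
python3 - <<'E'
from h import *
go(587.5,-255.5,110)
p,d=read_camera("side"); cv2.imwrite("pics/c3.png",cv2.resize(p[150:350,260:460],(600,600)))
E
```

```text
t 5.05 pos [447.2 148.  184.8] head 75.41 open mm 33.3 F [-0.3  0.1 -0.6] 
 tool delta [  74.9 -355.2  237.3] rot [-0.      0.0011 -0.0004] j6 -1.14
```

View pics/c3.png

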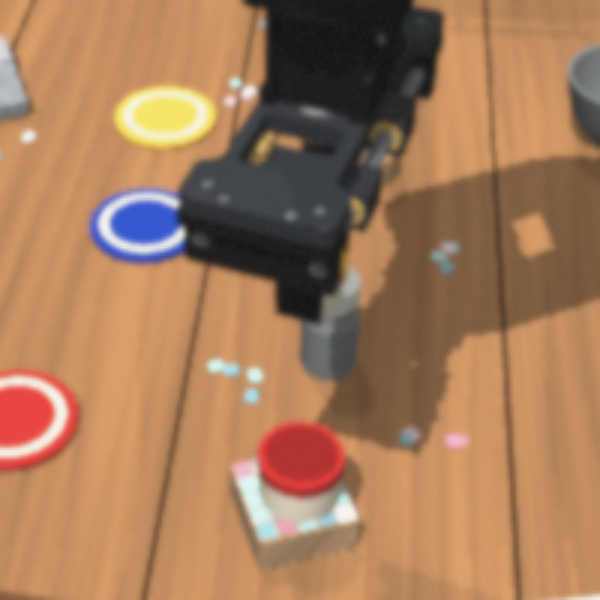

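Emit:
servo_tool(steps="0 -40 27 0 0 0 0;0 -48 32 0 0 0 0;0 -48 32 0 0 0 0;0 -48 32 0 0 0 0;0 -48 32 0 0 0 0;0 -48 32 0 0 0 0;0 -30 20 0 0 0 0;0 0 0 0 0 0 0")

```text
t: 5.9
eef_pos: [558.2, -176.3, 175.9]
tcp_rot: [3.089, 1.56, 2.839]
ft_force: [-0.4, -0.5, 0.4]
opening: 0.353
```

```bash
python3 - <<'E'
from h import *
go(587.5,-255.5,60)
E
```

```text
t 5.9 pos [ 558.2 -176.3  175.9] head 75.73 open mm 33.5 F [-0.4 -0.5  0.4] 
 tool delta [115.3 -69.6  49.3] rot [ 0.     -0.0111 -0.0006] j6 -1.74
```

Emit:
servo_tool(steps="10 -30 22 0 -0.01 0 0;20 -25 17 0 0 0 0;20 -10 8 0 0 0 0;20 0 0 0 0 0 0;15 0 0 0 0 0 0;5 0 0 0 0 0 0;0 0 0 0 0 0 0;0 0 0 0 0 0 0")

```text
t: 6.7
eef_pos: [584.9, -249.8, 74.4]
tcp_rot: [2.811, 1.557, 2.561]
ft_force: [0.1, 0.0, -0.8]
opening: 0.352
```

```bash
python3 - <<'E'
from h import *
go(587.5,-255.5,14)
for n in("top","side"):
    p,d=read_camera(n); cv2.imwrite(f"pics/{n}3.png",p)
E
```

```text
t 6.7 pos [ 584.9 -249.8   74.4] head 75.69 open mm 33.5 F [ 0.1  0.  -0.8] 
 tool delta [60.3 -5.2  4.8] rot [ 0.     -0.0132 -0.0045] j6 -1.83
```

View pics/side3.png

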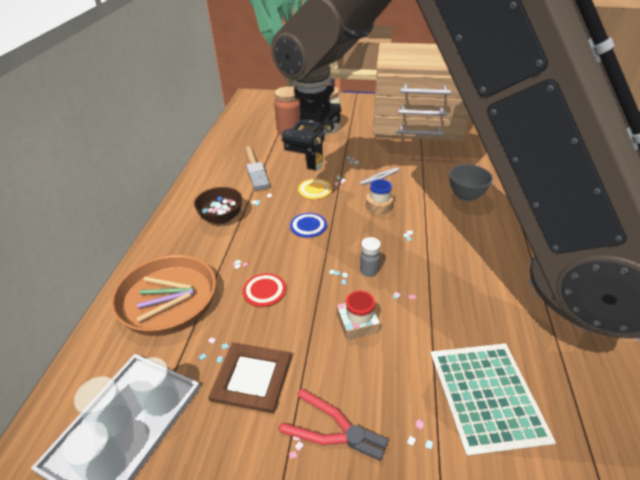

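Emit:
servo_tool(steps="10 -5 4.5 0 -0.013 -0.004 0;20 0 0 0 0 0 0;15 0 0 0 0 0 0;5 0 0 0 0 0 0;0 0 0 0 0 0 0;0 0 0 0 0 0 0;0 0 0 0 0 0 0;0 0 0 0 0 0 0")

```text
t: 7.6
eef_pos: [590.9, -256.6, 28.9]
tcp_rot: [-0.218, 1.561, -0.466]
ft_force: [-0.5, -0.4, -0.7]
opening: 0.354
```

```bash
python3 - <<'E'
from h import *
go(587.3,-255.5,12)
p,d=read_camera("side"); q,d=read_camera("top"); cv2.imwrite("pics/c4.png",np.hstack([cv2.resize(p[110:230,260:380],(400,400)),cv2.resize(q[150:270,380:500],(400,400))]))
E
```

```text
t 7.6 pos [ 590.9 -256.6   28.9] head 75.75 open mm 33.7 F [-0.5 -0.4 -0.7] 
 tool delta [16.9  0.2 -4. ] rot [0.     0.0097 0.0022] j6 -1.84
```

View pics/c4.png

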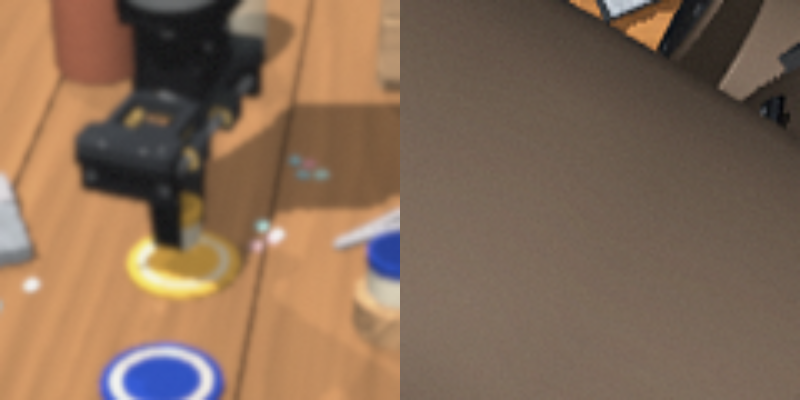

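Emit:
servo_tool(steps="3 0 -2.5 0 0.006 0.001 0;4 0 0 0 0 0 0;3 0 0 0 0 0 0;2 0 0 0 0 0 0;0 0 0 0 0 0 0;0 0 0 0 0 0 0;0 0 0 0 0 0 0;0 0 0 0 0 0 0")

```text
t: 8.5
eef_pos: [588.3, -256.0, 15.8]
tcp_rot: [-0.317, 1.568, -0.566]
ft_force: [0.1, -0.1, -0.4]
opening: 0.353
```

```bash
python3 - <<'E'
from h import *
go(587.3,-255.5,11.5)
E
```

```text
t 8.5 pos [ 588.3 -256.    15.8] head 75.75 open mm 33.6 F [ 0.1 -0.1 -0.4] 
 tool delta [ 4.3  0.2 -1.1] rot [0.     0.0031 0.001 ] j6 -1.84
```

Emit:
servo_tool(steps="2 0 -0.6 0 0.002 0 0;1 0 0 0 0 0 0;0.5 0 0 0 0 0 0;0 0 0 0 0 0 0;0 0 0 0 0 0 0;0 0 0 0 0 0 0;0 0 0 0 0 0 0;0 0 0 0 0 0 0")

```text
t: 9.3
eef_pos: [587.8, -255.9, 12.2]
tcp_rot: [-0.715, 1.569, -0.964]
ft_force: [-0.6, -0.0, -0.5]
opening: 0.35
```

```bash
python3 - <<'E'
from h import *
go(587.3,-255.5,11.5)
E
```

```text
t 9.3 pos [ 587.8 -255.9   12.2] head 75.75 open mm 33.3 F [-0.6 -0.  -0.5] 
 tool delta [ 0.7  0.3 -0.6] rot [0.     0.0013 0.0011] j6 -1.83
```

Emit:
servo_tool(steps="0.7 0 0 0 0 0 0;0 0 0 0 0 0 0;0 0 0 0 0 0 38;0 0 0 0 0 0 45;0 0 0 0 0 0 60;0 0 0 0 0 0 60;0 0 0 0 0 0 60;0 0 0 0 0 0 60")

```text
t: 10.1
eef_pos: [588.0, -256.0, 11.7]
tcp_rot: [-0.608, 1.569, -0.857]
ft_force: [0.1, -0.4, 0.2]
opening: 0.626
```

Emit:
servo_tool(steps="-8 0 0 0 0 0 62;-12 0 0 0 0 0 62;-20 0 0 0 0 0 62;-25 0 0 0 0 0 62;-25 0 0 0 0 0 62;-20 0 0 0 0 0 75;0 0 0 0 0 0 75;0 0 0 0 0 0 75")

```text
t: 10.9
eef_pos: [587.9, -255.8, 131.6]
tcp_rot: [-0.41, 1.566, -0.658]
ft_force: [-0.4, 0.1, -0.1]
opening: 0.781
```

```bash
python3 - <<'E'
from h import *
go(447.4,146.5,110)
p,d=read_camera("side"); cv2.imwrite("pics/side5.png",p);cv2.imwrite("pics/c5.png",cv2.resize(p[110:290,260:440],(600,600)))
E
```

```text
t 10.9 pos [ 587.9 -255.8  131.6] head 75.76 open mm 74.2 F [-0.4  0.1 -0.1] 
 tool delta [  19.8  355.4 -235.3] rot [0.     0.0048 0.0021] j6 -1.83
```

View pics/c5.png

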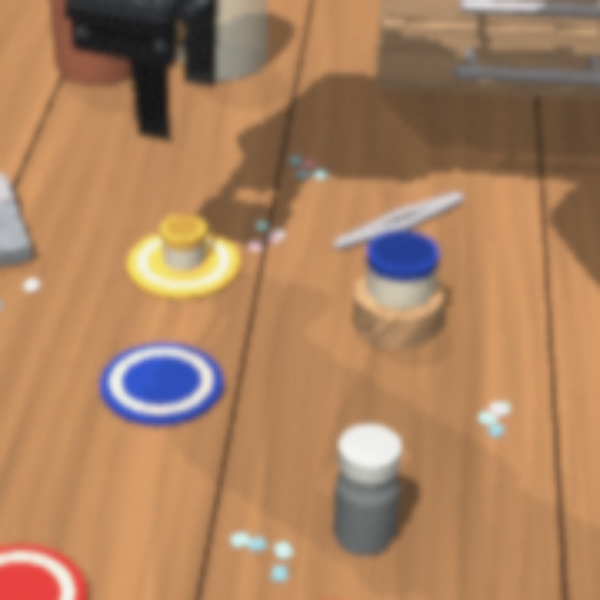

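```bash
python3 - <<'E'
from h import *
go(426.5,-205,90,75)
E
```

```text
t 10.95 pos [ 588.  -255.9  131.6] head 75.76 open mm 74.8 F [0.2 0.5 0.7] 
 tool delta [  40.7    9.7 -169.2] rot [0.0132 0.0049 0.0021] j6 -1.83
```

Emit:
servo_tool(steps="0 1 -20 0 0.003 0 85;0 2 -35 0 0 0 85;0 2 -40 0 0 0 85;0 2 -30 0 0 0 85;5 1 -10 0 0 0 85;10 0 0 0 0 0 85;5 0 0 0 0 0 85;0 0 0 0 0 0 85")

```text
t: 11.75
eef_pos: [452.7, -212.0, 103.6]
tcp_rot: [3.015, 1.563, 2.767]
ft_force: [0.4, -0.5, -0.7]
opening: 0.895
```

```bash
python3 - <<'E'
from h import *
go(426.5,-205,34)
E
```

```text
t 11.75 pos [ 452.7 -212.   103.6] head 75.76 open mm 85.1 F [ 0.4 -0.5 -0.7] 
 tool delta [ 69.8   0.3 -26.5] rot [ 0.     -0.0075 -0.0009] j6 -1.89
```

Emit:
servo_tool(steps="0 0 -12 0 -0.004 0 85;0 0 -10 0 0 0 85;0 0 0 0 0 0 85;0 0 0 0 0 0 85;10 0 0 0 0 0 85;10 0 0 0 0 0 85;5 0 0 0 0 0 85;0 0 0 0 0 0 85")

```text
t: 12.55
eef_pos: [430.8, -206.6, 75.8]
tcp_rot: [2.848, 1.568, 2.6]
ft_force: [-0.9, 0.2, -0.3]
opening: 0.892
```

```bash
python3 - <<'E'
from h import *
go(426.5,-205,34)
E
```

```text
t 12.55 pos [ 430.8 -206.6   75.8] head 75.78 open mm 84.8 F [-0.9  0.2 -0.3] 
 tool delta [41.9  0.5 -4.5] rot [ 0.     -0.0029 -0.0009] j6 -1.91
```

Emit:
servo_tool(steps="5 0.3 -3 0 -0.001 0 85;10 0 0 0 0 0 85;10 0 0 0 0 0 85;10 0 0 0 0 0 85;3 0 0 0 0 0 85;0 0 0 0 0 0 85;0 0 0 0 0 0 85;0 0 0 0 0 0 85")

```text
t: 13.35
eef_pos: [427.7, -205.4, 33.8]
tcp_rot: [2.736, 1.568, 2.489]
ft_force: [-0.2, -0.2, 0.4]
opening: 0.893
```

```bash
python3 - <<'E'
from h import *
go(426.5,-205,34)
E
```

```text
t 13.35 pos [ 427.7 -205.4   33.8] head 75.79 open mm 84.9 F [-0.2 -0.2  0.4] 
 tool delta [-0.2  0.1 -1.3] rot [ 0.     -0.0029 -0.0012] j6 -1.91
```

Emit:
servo_tool(steps="0 0 -0.8 0 -0.002 0 60;0 0 0 0 0 0 50;0 0 0 0 0 0 0;0 0 0 0 0 0 0;0 0 0 0 0 0 0;0 0 0 0 0 0 0;0 0 0 0 0 0 0;0 0 0 0 0 0 0")

```text
t: 14.15
eef_pos: [427.3, -205.4, 34.8]
tcp_rot: [0.463, 1.569, 0.216]
ft_force: [-1.1, -0.7, 0.4]
opening: 0.518
```

```bash
python3 - <<'E'
from h import *
go(426.5,-205,34)
E
```

```text
t 14.15 pos [ 427.3 -205.4   34.8] head 75.79 open mm 49.3 F [-1.1 -0.7  0.4] 
 tool delta [ 0.8  0.2 -0.8] rot [-0.      0.0012 -0.0006] j6 -1.91
```

Gripped at 49.3 mm, which fits the 50 mm pot. Its base offset is 6.8 mm, so it should be placed at TCP z ≈ 12.8–13. Now I lift it.

Emit:
servo_tool(steps="-8 0 0 0 0 0 0;-12 0 0 0 0 0 0;-18 0 0 0 0 0 0;-20 0 0 0 0 0 0;-12 0 0 0 0 0 0;0 0 0 0 0 0 0;0 0 0 0 0 0 0;0 0 0 0 0 0 0")

```text
t: 14.95
eef_pos: [426.6, -205.0, 109.1]
tcp_rot: [1.415, 1.57, 1.167]
ft_force: [-0.2, -0.1, 0.6]
opening: 0.522
```

```bash
python3 - <<'E'
from h import *
go(580.7,-115.2,40)
E
```

```text
t 14.95 pos [ 426.6 -205.   109.1] head 75.79 open mm 49.6 F [-0.2 -0.1  0.6] 
 tool delta [ 69.2 124.9 127.4] rot [-0.      0.0001 -0.0009] j6 -1.91
```

Emit:
servo_tool(steps="0 18 18 0 0 0 0;0 30 30 0 0 0 0;0 30 30 0 0 0 0;0 22 23 0 0 0 0;5 4 5 0 0 0 0;10 0 0 0 0 0 0;8 0 0 0 0 0 0;0 0 0 0 0 0 0")

```text
t: 15.75
eef_pos: [555.0, -127.6, 78.2]
tcp_rot: [2.931, 1.56, 2.68]
ft_force: [-0.7, 1.0, -1.4]
opening: 0.518
```

```bash
python3 - <<'E'
from h import *
go(580.7,-115.2,40)
E
```

```text
t 15.75 pos [ 555.  -127.6   78.2] head 75.63 open mm 49.3 F [-0.7  1.  -1.4] 
 tool delta [38.  18.3 22.3] rot [ 0.     -0.0106 -0.0023] j6 -1.66
```

Emit:
servo_tool(steps="0 9 10 0 -0.005 -0.001 0;0 7 9 0 0 0 0;0 0 0 0 0 0 0;5 0 0 0 0 0 0;8 0 0 0 0 0 0;8 0 0 0 0 0 0;0 0 0 0 0 0 0;0 0 0 0 0 0 0")

```text
t: 16.55
eef_pos: [577.6, -117.6, 55.3]
tcp_rot: [2.944, 1.565, 2.69]
ft_force: [0.7, 0.3, -0.5]
opening: 0.519
```

```bash
python3 - <<'E'
from h import *
go(580.7,-115.2,13)
p,d=read_camera("side"); cv2.imwrite("pics/c6.png",cv2.resize(p[130:310,240:420],(600,600)))
E
```

```text
t 16.55 pos [ 577.6 -117.6   55.3] head 75.47 open mm 49.4 F [ 0.7  0.3 -0.5] 
 tool delta [42.3  3.   2.7] rot [ 0.     -0.0058 -0.0012] j6 -1.63
```

View pics/c6.png

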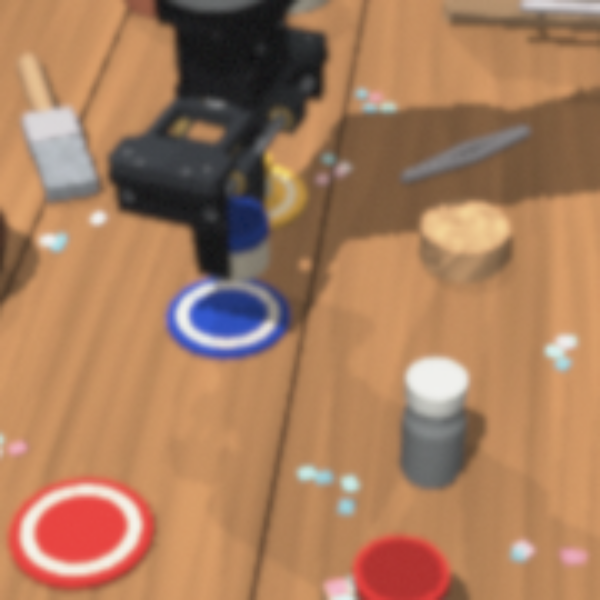

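Emit:
servo_tool(steps="5 1.8 1.6 0 -0.003 0 0;10 0 0 0 0 0 0;10 0 0 0 0 0 0;6 0 0 0 0 0 0;2 0 0 0 0 0 0;0 0 0 0 0 0 0;0 0 0 0 0 0 0;0 0 0 0 0 0 0")

```text
t: 17.4
eef_pos: [579.6, -116.1, 19.2]
tcp_rot: [2.751, 1.568, 2.497]
ft_force: [0.2, -0.1, -1.1]
opening: 0.522
```

```bash
python3 - <<'E'
from h import *
go(580.7,-115.2,13)
E
```

```text
t 17.4 pos [ 579.6 -116.1   19.2] head 75.46 open mm 49.6 F [ 0.2 -0.1 -1.1] 
 tool delta [6.2 1.1 0.9] rot [ 0.     -0.0028 -0.0012] j6 -1.63
```

Emit:
servo_tool(steps="2 0.8 0.6 0 -0.002 0 0;2 0 0 0 0 0 0;1 0 0 0 0 0 0;0 0 0 0 0 0 0;0 0 0 0 0 0 0;0 0 0 0 0 0 0;0 0 0 0 0 0 0;0 0 0 0 0 0 0")

```text
t: 18.2
eef_pos: [580.8, -115.5, 14.7]
tcp_rot: [0.882, 1.569, 0.628]
ft_force: [0.6, 1.1, -1.2]
opening: 0.519
```

```bash
python3 - <<'E'
from h import *
go(580.7,-115.2,13)
E
```

```text
t 18.2 pos [ 580.8 -115.5   14.7] head 75.46 open mm 49.3 F [ 0.6  1.1 -1.2] 
 tool delta [ 1.7  0.3 -0.2] rot [-0.      0.0009 -0.0011] j6 -1.63
```

Emit:
servo_tool(steps="1 0 0 0 0 0 0;0.8 0 0 0 0 0 0;0 0 0 0 0 0 0;0 0 0 0 0 0 0;0 0 0 0 0 0 55;0 0 0 0 0 0 65;0 0 0 0 0 0 75;0 0 0 0 0 0 75")

```text
t: 19.0
eef_pos: [581.0, -115.6, 12.9]
tcp_rot: [0.635, 1.569, 0.381]
ft_force: [0.3, 0.3, 0.2]
opening: 0.759
```

Emit:
servo_tool(steps="0 0 0 0 0 0 75;-8 0 0 0 0 0 75;-15 0 0 0 0 0 75;-20 0 0 0 0 0 75;-25 0 0 0 0 0 80;-20 0 0 0 0 0 80;0 0 0 0 0 0 80;0 0 0 0 0 0 80")

```text
t: 19.8
eef_pos: [580.6, -115.6, 106.3]
tcp_rot: [0.602, 1.569, 0.348]
ft_force: [-0.7, 0.3, -0.2]
opening: 0.84
```

```bash
python3 - <<'E'
from h import *
go(447.4,146.5,100)
p,d=read_camera("side"); cv2.imwrite("pics/c7.png",cv2.resize(p[130:310,240:420],(600,600)))
E
```

```text
t 19.8 pos [ 580.6 -115.6  106.3] head 75.46 open mm 79.9 F [-0.7  0.3 -0.2] 
 tool delta [   6.2  220.2 -194.8] rot [-0.      0.0015 -0.0011] j6 -1.63
```

View pics/c7.png

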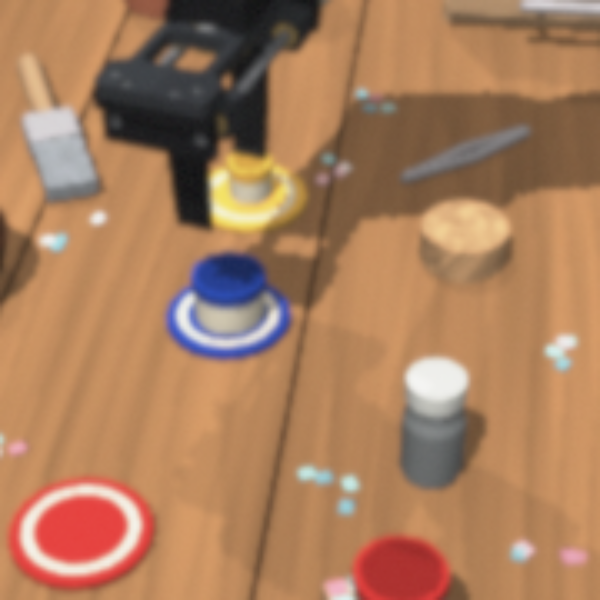

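Emit:
servo_tool(steps="-5 28 -25 0 0 0 85;0 40 -35 0 0 0 85;0 42 -37 0 0 0 85;0 42 -37 0 0 0 85;0 32 -28 0 0 0 85;0 10 -9 0 0 0 85;0 0 0 0 0 0 85;0 0 0 0 0 0 85")

```text
t: 20.65
eef_pos: [464.6, 107.9, 104.9]
tcp_rot: [-2.911, 1.564, 3.116]
ft_force: [0.2, -0.1, -0.2]
opening: 0.893
```

```bash
python3 - <<'E'
from h import *
go(447.4,146.5,34)
p,d=read_camera("side"); 
E
```

```text
t 20.65 pos [464.6 107.9 104.9] head 75.32 open mm 84.9 F [ 0.2 -0.1 -0.2] 
 tool delta [ 71.   33.1 -25.9] rot [-0.     -0.0068  0.0016] j6 -1.23
```

Emit:
servo_tool(steps="0 15 -12 0 -0.004 0.001 85;0 13 -10 0 0 0 85;0 2 -1 0 0 0 85;0 0 0 0 0 0 85;8 0 0 0 0 0 85;10 0 0 0 0 0 85;5 0 0 0 0 0 85;0 0 0 0 0 0 85")

```text
t: 21.5
eef_pos: [454.6, 136.1, 78.4]
tcp_rot: [-2.739, 1.568, -3.005]
ft_force: [-0.8, 0.6, -0.1]
opening: 0.898
```

```bash
python3 - <<'E'
from h import *
go(447.4,146.5,34)
p,d=read_camera("side");cv2.imwrite("pics/c8.png",cv2.resize(p[200:380,260:440],(600,600)))
E
```

```text
t 21.5 pos [454.6 136.1  78.4] head 74.72 open mm 85.4 F [-0.8  0.6 -0.1] 
 tool delta [44.5  8.2 -9.6] rot [-0.     -0.0024  0.001 ] j6 -1.15
```

View pics/c8.png

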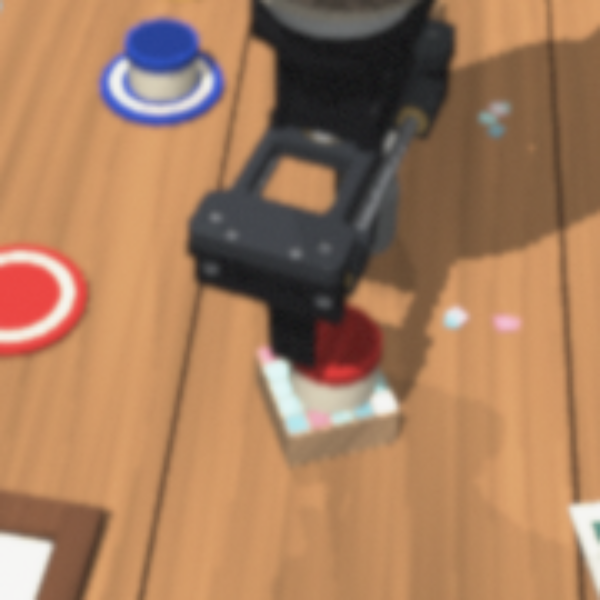

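Emit:
servo_tool(steps="0 6 -7 0 -0.001 0 85;0 0.5 -0.5 0 0 0 85;0 0 0 0 0 0 85;5 0 0 0 0 0 85;5 0 0 0 0 0 85;0 0 0 0 0 0 85;0 0 0 0 0 0 85;0 0 0 0 0 0 85")

```text
t: 22.35
eef_pos: [448.8, 145.3, 68.2]
tcp_rot: [-2.093, 1.57, -2.359]
ft_force: [-1.2, -0.2, -0.7]
opening: 0.897
```

```bash
python3 - <<'E'
from h import *
go(447.4,146.5,34)
E
```

```text
t 22.35 pos [448.8 145.3  68.2] head 74.76 open mm 85.4 F [-1.2 -0.2 -0.7] 
 tool delta [34.2  0.8 -1.6] rot [-0.     -0.0003  0.0006] j6 -1.13
```

Emit:
servo_tool(steps="8 0.5 -1.2 0 0 0 85;10 0 0 0 0 0 85;10 0 0 0 0 0 85;4 0 0 0 0 0 80;0 0 0 0 0 0 75;0 0 0 0 0 0 70;0 0 0 0 0 0 65;0 0 0 0 0 0 60")

```text
t: 23.15
eef_pos: [447.6, 146.1, 33.0]
tcp_rot: [-2.413, 1.569, -2.679]
ft_force: [-0.2, -0.6, 0.7]
opening: 0.655
```

```bash
python3 - <<'E'
from h import *
go(447.4,146.5,34)
E
```

```text
t 23.15 pos [447.6 146.1  33. ] head 74.75 open mm 62.3 F [-0.2 -0.6  0.7] 
 tool delta [-1.   0.4 -0.3] rot [-0.     -0.001   0.0009] j6 -1.13
```

Emit:
servo_tool(steps="-0.8 0 0 0 0 0 0;0 0 0 0 0 0 0;0 0 0 0 0 0 0;0 0 0 0 0 0 0;0 0 0 0 0 0 0;0 0 0 0 0 0 0;0 0 0 0 0 0 0;0 0 0 0 0 0 0")

```text
t: 23.95
eef_pos: [447.8, 146.1, 34.4]
tcp_rot: [-1.791, 1.57, -2.057]
ft_force: [0.7, 0.0, -0.9]
opening: 0.522
```

```bash
python3 - <<'E'
from h import *
go(447.4,146.5,34)
E
```

```text
t 23.95 pos [447.8 146.1  34.4] head 74.75 open mm 49.6 F [ 0.7  0.  -0.9] 
 tool delta [ 0.4  0.3 -0.5] rot [-0.     -0.0001  0.0005] j6 -1.13
```

Offset is 6.4 mm, so the red pot goes down at TCP z ≈ 12.4.

Emit:
servo_tool(steps="-8 0 0 0 0 0 0;-12 0 0 0 0 0 0;-18 0 0 0 0 0 0;-15 0 0 0 0 0 0;-8 0 0 0 0 0 0;0 0 0 0 0 0 0;0 0 0 0 0 0 0;0 0 0 0 0 0 0")

```text
t: 24.75
eef_pos: [447.2, 146.1, 99.0]
tcp_rot: [-2.383, 1.57, -2.65]
ft_force: [-0.0, 0.8, -1.5]
opening: 0.522
```

```bash
python3 - <<'E'
from h import *
go(634,87.8,40)
E
```

```text
t 24.75 pos [447.2 146.1  99. ] head 74.75 open mm 49.7 F [-0.   0.8 -1.5] 
 tool delta [ 58.9  -7.  195.5] rot [-0.     -0.0009  0.0008] j6 -1.13
```

Emit:
servo_tool(steps="0 -1 25 0 0 0 0;0 -1 40 0 0 0 0;0 -2 40 0 0 0 0;0 -1 40 0 0 0 0;0 -1 22 0 0 0 0;5 0 5 0 0 0 0;10 0 0 0 0 0 0;0 0 0 0 0 0 0")

```text
t: 25.55
eef_pos: [612.5, 93.1, 75.3]
tcp_rot: [-2.762, 1.558, -3.027]
ft_force: [0.0, 0.8, -1.0]
opening: 0.525
```

```bash
python3 - <<'E'
from h import *
go(634,87.8,40)
E
```

```text
t 25.55 pos [612.5  93.1  75.3] head 74.82 open mm 49.9 F [ 0.   0.8 -1. ] 
 tool delta [35.   0.7 22.6] rot [-0.     -0.0123  0.0049] j6 -1.26
```

Emit:
servo_tool(steps="0 0.5 10 0 -0.006 0.002 0;0 0 9 0 0 0 0;0 0 0 0 0 0 0;6 0 0 0 0 0 0;8 0 0 0 0 0 0;5 0 0 0 0 0 0;0 0 0 0 0 0 0;0 0 0 0 0 0 0")

```text
t: 26.35
eef_pos: [629.7, 89.8, 54.3]
tcp_rot: [-2.744, 1.562, -3.007]
ft_force: [0.1, 0.7, -1.0]
opening: 0.523
```

```bash
python3 - <<'E'
from h import *
go(634,87.8,12.5)
E
```

```text
t 26.35 pos [629.7  89.8  54.3] head 74.93 open mm 49.7 F [ 0.1  0.7 -1. ] 
 tool delta [41.8 -0.7  5. ] rot [-0.     -0.0078  0.0033] j6 -1.27
```

Emit:
servo_tool(steps="5 -0.4 3 0 -0.004 0.0015 0;10 0 0 0 0 0 0;10 0 0 0 0 0 0;5 0 0 0 0 0 0;2 0 0 0 0 0 0;0 0 0 0 0 0 0;0 0 0 0 0 0 0;0 0 0 0 0 0 0")

```text
t: 27.15
eef_pos: [632.5, 88.5, 19.2]
tcp_rot: [-2.712, 1.567, -2.975]
ft_force: [0.1, -0.5, -1.1]
opening: 0.516
```

```bash
python3 - <<'E'
from h import *
go(634,87.8,12.5)
p,d=read_camera("side");cv2.imwrite("pics/c9.png",cv2.resize(p[200:380,200:380],(600,600)))
E
```

```text
t 27.15 pos [632.5  88.5  19.2] head 74.93 open mm 49.0 F [ 0.1 -0.5 -1.1] 
 tool delta [ 6.7 -0.2  1.7] rot [-0.     -0.0038  0.0017] j6 -1.27
```

View pics/c9.png

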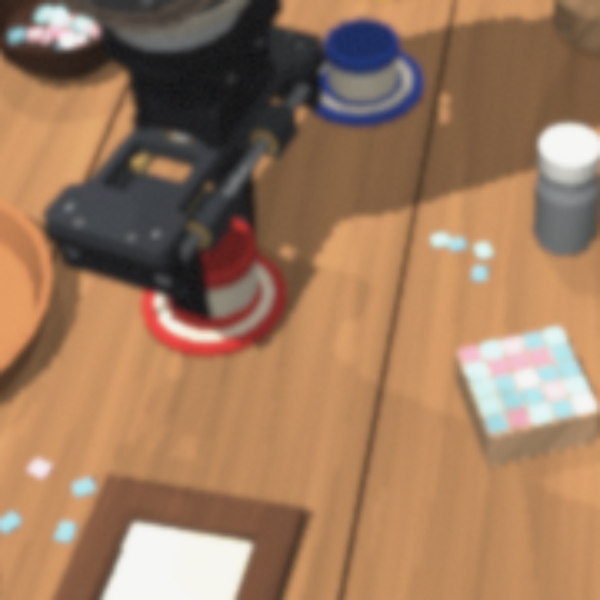

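Emit:
servo_tool(steps="2 0 1.1 0 -0.002 0.001 0;2 0 0 0 0 0 0;1 0 0 0 0 0 0;0 0 0 0 0 0 0;0 0 0 0 0 0 0;0 0 0 0 0 0 0;0 0 0 0 0 0 0;0 0 0 0 0 0 0")

```text
t: 28.0
eef_pos: [634.0, 88.2, 14.5]
tcp_rot: [-2.469, 1.57, -2.732]
ft_force: [-0.0, -0.1, -2.5]
opening: 0.525
```

```bash
python3 - <<'E'
from h import *
go(634,87.8,12.5)
E
```

```text
t 28.0 pos [634.   88.2  14.5] head 74.93 open mm 49.9 F [-0.  -0.1 -2.5] 
 tool delta [ 2.  -0.4  0.1] rot [-0.     -0.0003  0.0003] j6 -1.27
```

Emit:
servo_tool(steps="1.2 -0.2 0 0 0 0 0;0.8 0 0 0 0 0 0;0 0 0 0 0 0 0;0 0 0 0 0 0 0;0 0 0 0 0 0 55;0 0 0 0 0 0 65;0 0 0 0 0 0 75;0 0 0 0 0 0 75")

```text
t: 28.8
eef_pos: [634.2, 88.0, 12.7]
tcp_rot: [-0.021, 1.57, -0.284]
ft_force: [0.5, -0.3, -0.4]
opening: 0.761
```

Emit:
servo_tool(steps="0 0 0 0 0 0 75;-8 0 0 0 0 0 75;-15 0 0 0 0 0 75;-20 0 0 0 0 0 75;-25 0 0 0 0 0 80;-20 0 0 0 0 0 80;0 0 0 0 0 0 80;0 0 0 0 0 0 80")

```text
t: 29.6
eef_pos: [634.5, 88.1, 109.8]
tcp_rot: [0.261, 1.567, -0.002]
ft_force: [0.4, 0.7, -0.1]
opening: 0.846
```

```bash
python3 - <<'E'
from h import *
go(620,-20,110,114.3)
for n in("top","side"):
    p,d=read_camera(n); cv2.imwrite(f"pics/{n}9.png",p);np.save(n+"9.npy",d)
E
```

```text
t 29.6 pos [634.5  88.1 109.8] head 74.94 open mm 80.5 F [ 0.4  0.7 -0.1] 
 tool delta [  -0.3 -108.1   14.1] rot [-6.87e-01  3.70e-03  3.00e-04] j6 -1.27
```

View pics/top9.png

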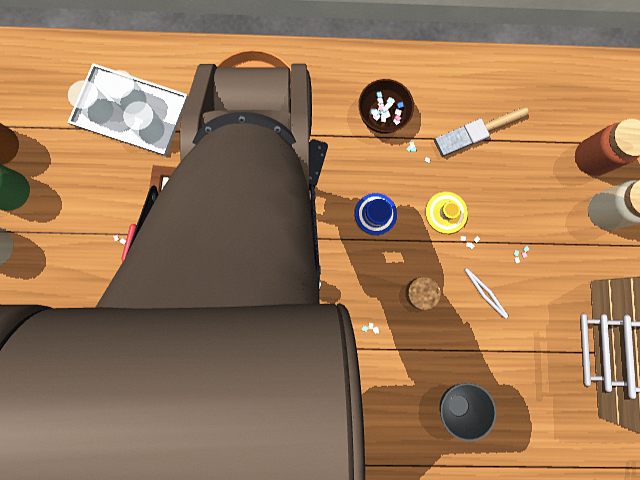

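View pics/side9.png

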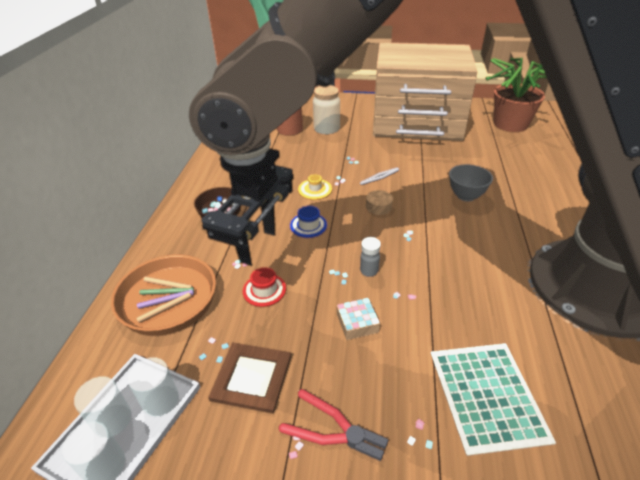

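```bash
python3 - <<'E'
from h import *
p=cv2.imread("pics/top9.png");d=np.load("top9.npy");C=cloud("top",d)
for col in("blue","yellow"):
    m=mask(p,col)
    cs,_=cv2.findContours(m,cv2.RETR_LIST,cv2.CHAIN_APPROX_NONE)
    for c in cs:
        if cv2.contourArea(c)<60: continue
        for z in (6,36 if col=="yellow" else 40):
            W=ray("top",c[:,0],z)[:,:2].astype(np.float32);ctr,r=cv2.minEnclosingCircle(W);print(col,z,np.round(ctr,1),round(r,1),ray("top",cv2.fitEllipse(c)[0],z)[0].round(1))
s=cv2.imread("pics/side9.png");cv2.imwrite("pics/s9z.png",cv2.resize(s[280:350,320:400],None,fx=8,fy=8,interpolation=cv2.INTER_CUBIC))
E
```

```text
blue 6 [ 574.1 -111.7] 23.2 [ 574.5 -111.8    6. ]
blue 40 [ 567.7 -106.5] 22.3 [ 568.  -106.6   40. ]
blue 6 [ 581.9 -115.3] 37.1 [ 582.  -116.2    6. ]
blue 40 [ 575.2 -110. ] 35.7 [ 575.3 -110.8   40. ]
blue 6 [ 580.6 -115.9] 41.8 [ 580.7 -115.5    6. ]
blue 40 [ 574.  -110.6] 40.2 [ 574.1 -110.1   40. ]
yellow 6 [ 587.7 -256.8] 27.4 [ 589.1 -257.3    6. ]
yellow 36 [ 581.6 -247.4] 26.5 [ 583.  -247.9   36. ]
yellow 6 [ 588.  -256.3] 37.2 [ 587.9 -256.8    6. ]
yellow 36 [ 581.9 -247. ] 36.0 [ 581.8 -247.4   36. ]
yellow 6 [ 587.6 -256.6] 42.1 [ 587.5 -256.4    6. ]
yellow 36 [ 581.5 -247.3] 40.7 [ 581.4 -247.    36. ]
```

Emit:
servo_tool(steps="0 -40 5 0 0 0 85;0 -45 5 0 0 0 85;0 -45 5 0 0 0 85;0 -40 5 0 0 0 85;0 -20 0 0 0 0 85;0 0 0 0 0 0 85;0 0 0 0 0 0 85;0 0 0 0 0 0 85")

```text
t: 30.5
eef_pos: [600.9, -105.0, 101.4]
tcp_rot: [3.075, 1.562, 2.814]
ft_force: [0.7, 0.1, 0.1]
opening: 0.896
```

```bash
python3 - <<'E'
from h import *
go(449,146,110,114.3)
p,d=read_camera("top"); cv2.imwrite("pics/top10.png",p);np.save("top10.npy",d)
E
```

```text
t 30.5 pos [ 600.9 -105.   101.4] head 75.07 open mm 85.2 F [0.7 0.1 0.1] 
 tool delta [  -6.7  203.3 -211.5] rot [-0.6847 -0.0078 -0.0034] j6 -1.59
```

View pics/top10.png

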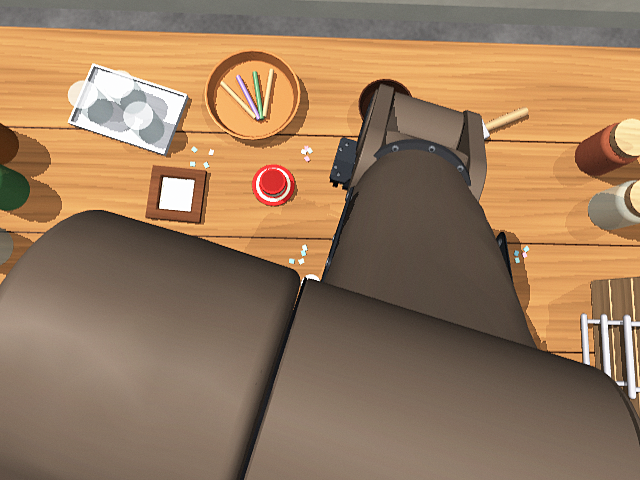

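```bash
python3 - <<'E'
from h import *
for f,items in(("top9",[("blue",40,(355,193,42,42),(580.7,-115.5)),("yellow",36,(426,192,42,42),(587.5,-256.4))]),("top10",[("red",40,(250,160,47,50),(634,87.8))])):
    p=cv2.imread(f"pics/{f}.png");d=np.load(f+".npy");C=cloud("top",d)
    for col,z,(x,y,w,h),cc in items:
        m=(mask(p,col)>0)&(np.abs(C[...,2]-z)<6);s=np.zeros_like(m);s[y:y+h,x:x+w]=1;m=(m&s).astype(np.uint8)
        for c in blobs(m,40):
            W=ray("top",c[:,0],z)[:,:2].astype(np.float32);ctr,r=cv2.minEnclosingCircle(W);print(col,np.round(ctr,1),round(r,1),ray("top",cv2.fitEllipse(c)[0],z)[0].round(1),"coaster",cc, "ztop",np.median(C[m>0][:,2]).round(1))
        # coaster
        m=mask(p,col)*s.astype(np.uint8)
        c=max(blobs(m,40),key=cv2.contourArea);print("   coaster now",ray("top",cv2.fitEllipse(c)[0],6)[0].round(1))
E
```

```text
blue [ 579.4 -116.5] 24.9 [ 579.3 -116.2   40. ] coaster (580.7, -115.5) ztop 40.9
   coaster now [ 580.7 -115.5    6. ]
yellow [ 586.4 -256.9] 16.7 [ 586.2 -256.7   36. ] coaster (587.5, -256.4) ztop 37.1
   coaster now [ 587.5 -256.4    6. ]
red [632.5  86.6] 24.7 [632.4  86.6  40. ] coaster (634, 87.8) ztop 40.7
   coaster now [633.8  86.9   6. ]
```

Emit:
servo_tool(steps="-5 -40 0 0 0 0 85;0 -45 0 0 0 0 85;0 -45 0 0 0 0 85;0 -45 0 0 0 0 85;0 -45 0 0 0 0 85;0 -30 0 0 0 0 85;0 0 0 0 0 0 85;0 0 0 0 0 0 85")

```text
t: 31.35
eef_pos: [540.4, -345.4, 105.5]
tcp_rot: [3.005, 1.563, 2.76]
ft_force: [0.2, 0.4, -0.9]
opening: 0.895
```

```bash
python3 - <<'E'
from h import *
go(449,146,110,114.3)
p,d=read_camera("top"); cv2.imwrite("pics/top11.png",p);np.save("top11.npy",d)
p,d=read_camera("side"); cv2.imwrite("pics/side11.png",p);np.save("side11.npy",d)
E
```

```text
t 31.35 pos [ 540.4 -345.4  105.5] head 75.96 open mm 85.1 F [ 0.2  0.4 -0.9] 
 tool delta [  -2.3  454.6 -207.8] rot [-0.6691 -0.0075 -0.0038] j6 -1.99
```

View pics/top11.png

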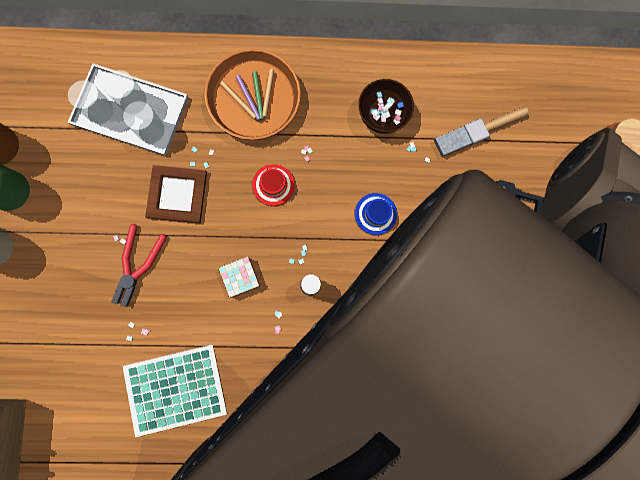

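```bash
python3 - <<'E'
from h import *
p=cv2.imread("pics/top11.png");d=np.load("top11.npy");C=cloud("top",d)
h=cv2.cvtColor(p,cv2.COLOR_BGR2HSV)
print(h[275,225:260].tolist()[::6])
m=((C[...,2]>21)&(C[...,2]<36)&(d>0)).astype(np.uint8);s=np.zeros_like(m);s[250:305,212:268]=1;m&=s
for nm,mm in(("depth",m),("color",((h[...,1]<105)&(h[...,2]>120)).astype(np.uint8)*s)):
    mm=cv2.morphologyEx(mm,cv2.MORPH_CLOSE,np.ones((3,3)))
    c=max(blobs(mm),key=cv2.contourArea);W=ray("top",c[:,0],28)[:,:2].astype(np.float32)
    print("tile",nm,cv2.minAreaRect(W))
s[:]=0;s[158:232,138:216]=1
m=((C[...,2]>8)&(C[...,2]<17)&(d>0)).astype(np.uint8)*s;m=cv2.morphologyEx(m,cv2.MORPH_CLOSE,np.ones((3,3)));m=cv2.morphologyEx(m,cv2.MORPH_OPEN,np.ones((3,3)))
c=max(blobs(m),key=cv2.contourArea);print("frame depth",cv2.minAreaRect(ray("top",c[:,0],12)[:,:2].astype(np.float32)))
# frame edges: subpixel lines. red-channel gradient edges along sides
V=cv2.GaussianBlur(p[...,2].astype(np.float32),(0,0),0.8)
K=np.array([[67,27],[333,57],[302,313],[28,290]],float);K=(K+.5)/5-.5+[140,160]
def edge(P,Q,off=5):
    t=(Q-P)/np.linalg.norm(Q-P);n=np.array([-t[1],t[0]]);out=[]
    for a in np.linspace(.12,.88,30):
        b=P+a*(Q-P);k=np.linspace(-off,off,81);xy=b+k[:,None]*n
        v=cv2.remap(V,xy[:,0].astype(np.float32)[None],xy[:,1].astype(np.float32)[None],cv2.INTER_LINEAR)[0]
        g=np.abs(np.gradient(v));out.append(xy[g.argmax()])
    return np.array(out,np.float32)
def rect(K,z,nm,off=5):
    L=[]
    for i in range(4):
        e=edge(K[i],K[(i+1)%4],off);W=ray("top",e,z)[:,:2].astype(np.float32)
        L.append(cv2.fitLine(W,cv2.DIST_HUBER,0,.01,.01)[:,0])
    cor=[]
    for i in range(4):
        a,b=L[i-1],L[i];A=np.array([[a[0],-b[0]],[a[1],-b[1]]]);k=np.linalg.solve(A,b[2:]-a[2:]);cor.append(a[2:]+k[0]*a[:2])
    cor=np.array(cor);print(nm,cor.round(1).tolist(),"ctr",cor.mean(0).round(1),"sides",[np.linalg.norm(cor[i]-cor[i-1]).round(1) for i in range(4)],"ang mod90",[round(float(np.degrees(np.arctan2(l[1],l[0]))%90),1) for l in L])
rect(K,12,"frame")
T=np.array([[472,127],[518,242],[400,291],[355,177]],float);T=(T+.5)/4-.5+[130,225];rect(T,28,"tile",3)
z=np.array([[118,87],[272,98],[255,257],[95,243]],float);rect((z+.5)/5-.5+[140,160],4,"floor",3)
a=cv2.resize(p[155:235,135:220],None,fx=7,fy=7,interpolation=cv2.INTER_NEAREST);cv2.imwrite("pics/frz.png",a)
E
```

```text
[[166, 51, 238], [93, 63, 230], [120, 3, 247], [165, 52, 239], [107, 9, 248], [13, 152, 109]]
tile depth ((450.2184143066406, 145.02786254882812), (60.12790298461914, 60.18849563598633), 22.906171798706055)
tile color ((451.398193359375, 145.61122131347656), (59.95501708984375, 58.74231719970703), 22.911943435668945)
frame depth ((609.8046264648438, 274.6986999511719), (105.2301254272461, 104.9760513305664), 85.82379150390625)
frame [[666.2000122070312, 323.8999938964844], [658.0, 210.10000610351562], [551.5, 217.8000030517578], [559.0999755859375, 331.3999938964844]] ctr [608.7 270.8] sides [np.float32(107.4), np.float32(114.1), np.float32(106.8), np.float32(113.9)] ang mod90 [85.9, 85.9, 86.2, 86.0]
tile [[489.29998779296875, 130.0], [434.79998779296875, 106.30000305175781], [412.1000061035156, 160.89999389648438], [465.8999938964844, 183.5]] ctr [450.5 145.2] sides [np.float32(58.4), np.float32(59.4), np.float32(59.1), np.float32(58.4)] ang mod90 [23.5, 22.6, 22.8, 23.6]
floor [[644.5, 303.8999938964844], [639.7000122070312, 242.89999389648438], [577.5999755859375, 247.3000030517578], [582.0, 308.70001220703125]] ctr [610.9 275.7] sides [np.float32(62.7), np.float32(61.1), np.float32(62.3), np.float32(61.6)] ang mod90 [85.5, 86.0, 85.9, 85.6]
```

View pics/frz.png

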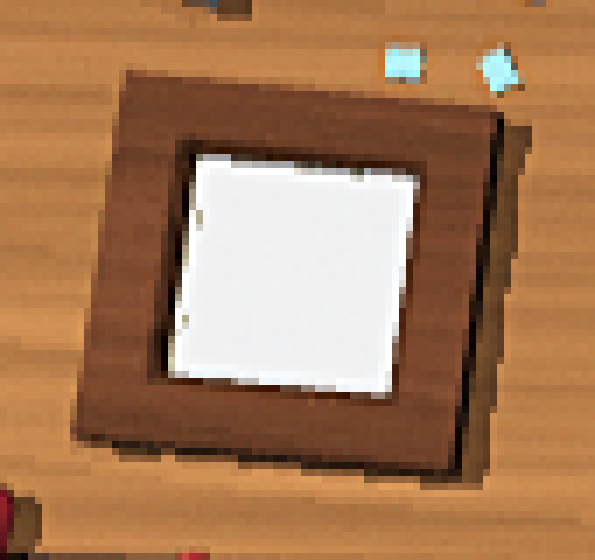

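Emit:
servo_tool(steps="-5 40 -18 0 0 0 85;-5 48 -22 0 0 0 85;0 48 -22 0 0 0 85;0 48 -22 0 0 0 85;0 48 -22 0 0 0 85;0 48 -22 0 0 0 85;0 48 -22 0 0 0 85;0 30 -14 0 0 0 85")

```text
t: 32.25
eef_pos: [469.6, 32.5, 117.4]
tcp_rot: [2.911, 1.566, 2.677]
ft_force: [0.5, 0.3, -0.5]
opening: 0.893
```

Emit:
servo_tool(steps="0 0 0 0 0 0 85;0 0 0 -0.08 0 0 85;0 0 0 -0.1 0 0 85;0 0 0 -0.1 0 0 85;0 0 0 -0.1 0 0 85;0 0 0 -0.06 0 0 85;0 0 0 0 0 0 85;0 0 0 0 0 0 85")

```text
t: 33.05
eef_pos: [467.1, 42.7, 119.0]
tcp_rot: [2.158, 1.567, 2.399]
ft_force: [-0.2, -0.7, -0.1]
opening: 0.895
```

```bash
python3 - <<'E'
from h import *
go(450.3,145.5,60,113)
E
```

```text
t 33.05 pos [467.1  42.7 119. ] head 103.77 open mm 85.1 F [-0.2 -0.7 -0.1] 
 tool delta [ 59.2 103.7   8.3] rot [-0.1611 -0.0017 -0.003 ] j6 -1.86
```

Emit:
servo_tool(steps="0 0 0 -0.08 0 0 85;0 0 0 -0.07 0 0 85;0 0 0 0 0 0 85;0 20 -2 0 0 0 85;0 30 -2 0 0 0 85;0 30 -2 0 0 0 85;0 10 0 0 0 0 85;0 0 0 0 0 0 85")

```text
t: 33.85
eef_pos: [427.0, 126.4, 119.5]
tcp_rot: [1.624, 1.568, 1.999]
ft_force: [-0.5, 0.5, 0.3]
opening: 0.892
```

```bash
python3 - <<'E'
from h import *
go(450.3,145.5,60,113)
E
```

```text
t 33.85 pos [427.  126.4 119.5] head 111.49 open mm 84.9 F [-0.5  0.5  0.3] 
 tool delta [59.5  9.1 28.7] rot [-0.0264 -0.0001 -0.0024] j6 -1.81
```

Emit:
servo_tool(steps="0 3 12 -0.018 0 -0.001 85;0 3 10 0 0 0 85;0 0 2 0 0 0 85;10 0 0 0 0 0 85;15 0 0 0 0 0 85;15 0 0 0 0 0 85;5 0 0 0 0 0 85;0 0 0 0 0 0 85")

```text
t: 34.65
eef_pos: [451.5, 139.2, 70.8]
tcp_rot: [1.13, 1.57, 1.519]
ft_force: [-0.2, -0.5, 0.3]
opening: 0.891
```

```bash
python3 - <<'E'
from h import *
go(450.3,145.3,11.5,113)
p,d=read_camera("side");cv2.imwrite("pics/c12.png",cv2.resize(p[200:380,260:440],(600,600)))
E
```

```text
t 34.65 pos [451.5 139.2  70.8] head 112.26 open mm 84.7 F [-0.2 -0.5  0.3] 
 tool delta [59.3  6.1  1.2] rot [-0.013   0.0004 -0.0009] j6 -1.8
```

View pics/c12.png

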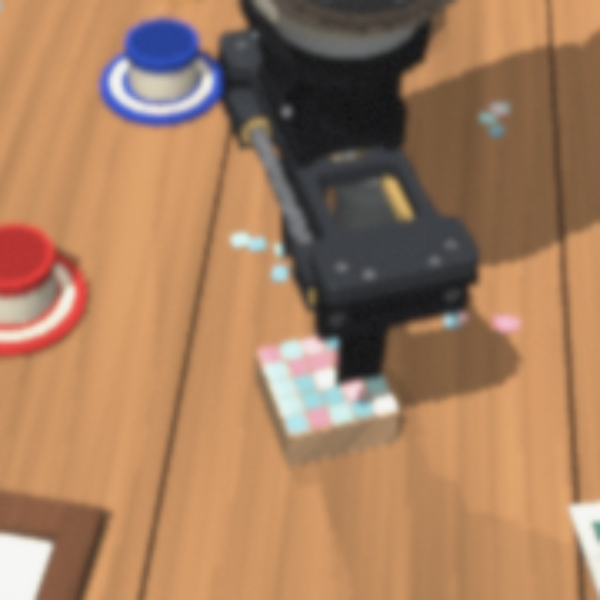

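Emit:
servo_tool(steps="0 4 0.8 -0.009 0 0 85;0 0.5 0 0 0 0 85;8 0 0 0 0 0 85;10 0 0 0 0 0 85;10 0 0 0 0 0 85;5 0 0 0 0 0 85;0 0 0 0 0 0 85;0 0 0 0 0 0 85")

```text
t: 35.5
eef_pos: [451.1, 144.1, 36.1]
tcp_rot: [0.173, 1.568, 0.571]
ft_force: [0.7, -0.8, -0.4]
opening: 0.895
```

```bash
python3 - <<'E'
from h import *
go(450.3,145.3,11.5,113)
E
```

```text
t 35.5 pos [451.1 144.1  36.1] head 112.82 open mm 85.1 F [ 0.7 -0.8 -0.4] 
 tool delta [24.6  1.4 -0.3] rot [-0.0032  0.0024 -0.0004] j6 -1.8
```

Emit:
servo_tool(steps="5 0.8 0 -0.002 0.001 0 85;8 0 0 0 0 0 85;6 0 0 0 0 0 85;2 0 0 0 0 0 85;0 0 0 0 0 0 85;0 0 0 0 0 0 80;0 0 0 0 0 0 75;0 0 0 0 0 0 70")

```text
t: 36.3
eef_pos: [451.1, 145.0, 13.6]
tcp_rot: [0.097, 1.569, 0.497]
ft_force: [1.0, -0.1, 0.2]
opening: 0.76
```

```bash
python3 - <<'E'
from h import *
go(450.3,145.3,11.5,113)
E
```

```text
t 36.3 pos [451.1 145.   13.6] head 112.94 open mm 72.3 F [ 1.  -0.1  0.2] 
 tool delta [ 2.1  0.6 -0.6] rot [-0.0011  0.0021 -0.0002] j6 -1.8
```

Emit:
servo_tool(steps="1.3 0.3 -0.4 0 0.001 0 68;0 0 0 0 0 0 66;0 0 0 0 0 0 0;0 0 0 0 0 0 0;0 0 0 0 0 0 0;0 0 0 0 0 0 0;0 0 0 0 0 0 0;0 0 0 0 0 0 0")

```text
t: 37.1
eef_pos: [450.7, 145.2, 12.5]
tcp_rot: [0.037, 1.569, 0.437]
ft_force: [0.4, 0.9, -0.8]
opening: 0.627
```

```bash
python3 - <<'E'
from h import *
go(450.3,145.3,11.5,113)
E
```

```text
t 37.1 pos [450.7 145.2  12.5] head 112.94 open mm 59.7 F [ 0.4  0.9 -0.8] 
 tool delta [ 1.   0.3 -0.3] rot [-0.001   0.0017 -0.0001] j6 -1.8
```

Emit:
servo_tool(steps="-6 0 0 0 0 0 0;-12 0 0 0 0 0 0;-15 0 0 0 0 0 0;-15 0 0 0 0 0 0;-8 0 0 0 0 0 0;0 0 0 0 0 0 0;0 0 0 0 0 0 0;0 0 0 0 0 0 0")

```text
t: 37.9
eef_pos: [449.9, 144.9, 71.2]
tcp_rot: [1.043, 1.57, 1.444]
ft_force: [-0.4, -0.4, -1.3]
opening: 0.629
```

```bash
python3 - <<'E'
from h import *
go(610.3,274.8,60,113)
E
```

```text
t 37.9 pos [449.9 144.9  71.2] head 112.94 open mm 59.8 F [-0.4 -0.4 -1.3] 
 tool delta [ 11.3  57.1 198.3] rot [-0.0011  0.0002 -0.0004] j6 -1.8
```

Emit:
servo_tool(steps="0 8 28 0 0 0 0;0 12 42 0 0 0 0;0 12 42 0 0 0 0;0 12 42 0 0 0 0;0 6 24 0 0 0 0;0 0 0 0 0 0 0;0 0 0 0 0 0 0;0 0 0 0 0 0 0")

```text
t: 38.7
eef_pos: [595.2, 263.2, 63.5]
tcp_rot: [2.978, 1.559, -2.906]
ft_force: [1.1, -0.5, -1.3]
opening: 0.627
```

Emit:
servo_tool(steps="0 0 0 0.06 0 0 0;0 0 0 0.09 0 0 0;0 0 0 0.1 0 0 0;0 0 0 0.08 0 0 0;0 0 0 0.04 0 0 0;0 0 0 0 0 0 0;0 0 0 0 0 0 0;0 0 0 0 0 0 0")

```text
t: 39.5
eef_pos: [589.2, 257.5, 63.4]
tcp_rot: [-2.884, 1.552, -2.871]
ft_force: [-0.7, 0.4, -1.1]
opening: 0.629
```

```bash
python3 - <<'E'
from h import *
go(610.3,274.8,45,85.85)
p,d=read_camera("side");cv2.imwrite("pics/c13.png",cv2.resize(p[250:430,160:340],(600,600)))
E
```

```text
t 39.5 pos [589.2 257.5  63.4] head 90.73 open mm 59.8 F [-0.7  0.4 -1.1] 
 tool delta [18.  17.2 21.6] rot [ 0.0852 -0.0176  0.0054] j6 -1.28
```

View pics/c13.png

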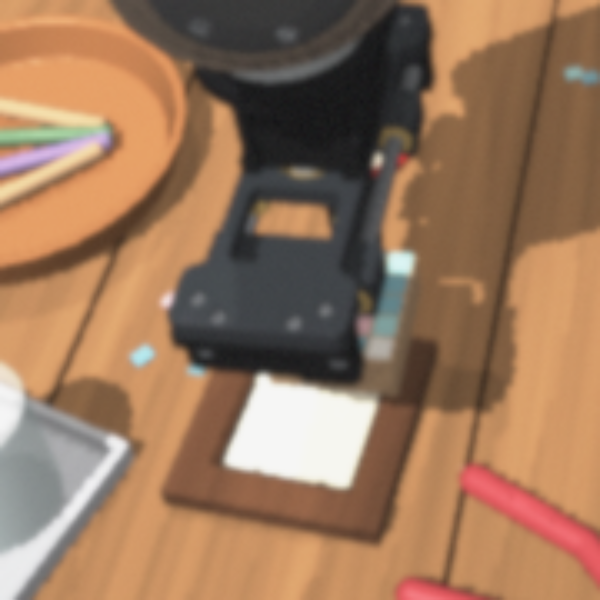

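Emit:
servo_tool(steps="0 8 10 0.04 -0.008 0.002 0;0 6 8 0.03 0 0 0;0 0 0 0 0 0 0;0 0 0 0 0 0 0;0 0 0 0 0 0 0;0 0 0 0 0 0 0;0 0 0 0 0 0 0;0 0 0 0 0 0 0")

```text
t: 40.35
eef_pos: [606.1, 270.5, 63.0]
tcp_rot: [-2.776, 1.559, -2.831]
ft_force: [-0.1, -0.3, -1.9]
opening: 0.631
```

```bash
python3 - <<'E'
from h import *
go(610.3,274.8,30,85.85)
E
```

```text
t 40.35 pos [606.1 270.5  63. ] head 86.87 open mm 60.0 F [-0.1 -0.3 -1.9] 
 tool delta [32.9  4.7  4.4] rot [ 0.0178 -0.0109  0.0043] j6 -1.2
```

Emit:
servo_tool(steps="0 3 3 0.011 -0.006 0.002 0;4 0 0 0 0 0 0;6 0 0 0 0 0 0;6 0 0 0 0 0 0;3 0 0 0 0 0 0;0 0 0 0 0 0 0;0 0 0 0 0 0 0;0 0 0 0 0 0 0")

```text
t: 41.15
eef_pos: [609.1, 273.3, 41.6]
tcp_rot: [-2.699, 1.565, -2.766]
ft_force: [0.3, 0.5, -0.5]
opening: 0.627
```

```bash
python3 - <<'E'
from h import *
go(610.3,274.8,30,85.85)
E
```

```text
t 41.15 pos [609.1 273.3  41.6] head 86.2 open mm 59.6 F [ 0.3  0.5 -0.5] 
 tool delta [11.5  1.6  1.2] rot [ 0.006  -0.0053  0.0025] j6 -1.18
```

Emit:
servo_tool(steps="3 1.1 0.9 0.004 -0.003 0.0015 0;4 0 0 0 0 0 0;2 0 0 0 0 0 0;0 0 0 0 0 0 0;0 0 0 0 0 0 0;0 0 0 0 0 0 0;0 0 0 0 0 0 0;0 0 0 0 0 0 0")

```text
t: 41.95
eef_pos: [610.4, 274.6, 32.3]
tcp_rot: [-2.736, 1.57, -2.807]
ft_force: [-0.1, -0.5, -1.5]
opening: 0.629
```

```bash
python3 - <<'E'
from h import *
go(610.3,274.8,16.5,85.85)
p,d=read_camera("side");cv2.imwrite("pics/c14.png",cv2.resize(p[280:420,180:320],(600,600)))
q,d=read_camera("top");cv2.imwrite("pics/c14t.png",cv2.resize(q[150:250,120:240],(720,600)))
E
```

```text
t 41.95 pos [610.4 274.6  32.3] head 85.94 open mm 59.8 F [-0.1 -0.5 -1.5] 
 tool delta [15.8  0.2 -0.1] rot [ 0.0016 -0.0012  0.0005] j6 -1.18
```

View pics/c14.png

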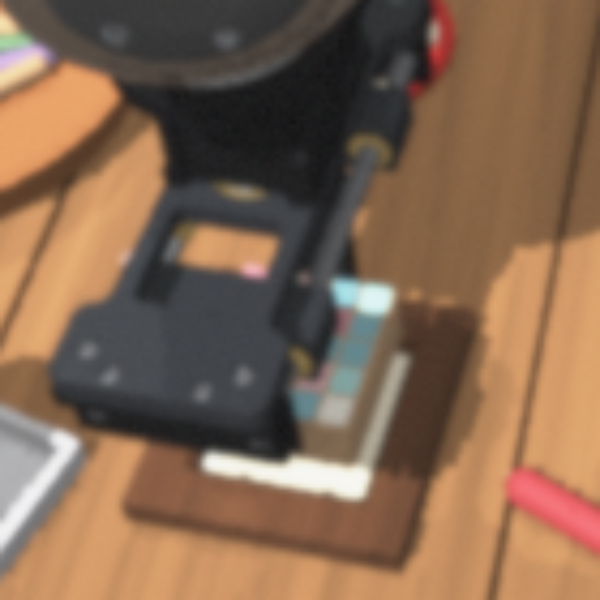

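Emit:
servo_tool(steps="3 0.1 0 0.001 0 0 0;3 0 0 0 0 0 0;3 0 0 0 0 0 0;1 0 0 0 0 0 0;0 0 0 0 0 0 0;0 0 0 0 0 0 0;0 0 0 0 0 0 0;0 0 0 0 0 0 0")

```text
t: 42.85
eef_pos: [610.4, 274.8, 21.3]
tcp_rot: [-2.869, 1.57, -2.941]
ft_force: [0.1, 0.8, -0.5]
opening: 0.627
```

```bash
python3 - <<'E'
from h import *
go(610.3,274.8,16.5,85.85); print(sensors.state()["moment"])
E
```

```text
t 42.85 pos [610.4 274.8  21.3] head 85.88 open mm 59.7 F [ 0.1  0.8 -0.5] 
 tool delta [ 4.8 -0.  -0. ] rot [ 0.0005 -0.0012  0.0003] j6 -1.17
[ 0.14167032  0.0466037  -0.06406422]
```

Bottom is at 8.8 mm, below the frame's 12 mm top face, with no contact force. I keep lowering.

Emit:
servo_tool(steps="1.5 0 0 0 0 0 0;1.5 0 0 0 0 0 0;0.5 0 0 0 0 0 0;0 0 0 0 0 0 0;0 0 0 0 0 0 0;0 0 0 0 0 0 0;0 0 0 0 0 0 0;0 0 0 0 0 0 0")

```text
t: 43.65
eef_pos: [610.4, 274.9, 17.6]
tcp_rot: [-2.876, 1.57, -2.948]
ft_force: [0.5, 0.5, -1.7]
opening: 0.629
```

```bash
python3 - <<'E'
from h import *
go(610.3,274.8,16.5,85.85); print(sensors.state()["moment"])
E
```

```text
t 43.65 pos [610.4 274.9  17.6] head 85.88 open mm 59.8 F [ 0.5  0.5 -1.7] 
 tool delta [ 1.1 -0.1 -0.1] rot [ 0.0005 -0.0009  0.0002] j6 -1.17
[ 0.09359259  0.00189676 -0.01674493]
```

Emit:
servo_tool(steps="1.2 0 0 0 0 0 0;0.3 0 0 0 0 0 0;0 0 0 0 0 0 0;0 0 0 0 0 0 0;0 0 0 0 0 0 64;0 0 0 0 0 0 70;0 0 0 0 0 0 78;0 0 0 0 0 0 78")

```text
t: 44.45
eef_pos: [610.6, 274.8, 16.4]
tcp_rot: [-2.717, 1.57, -2.789]
ft_force: [-0.8, -0.0, 0.1]
opening: 0.808
```

Emit:
servo_tool(steps="0 0 0 0 0 0 78;0 0 0 0 0 0 78;-8 0 0 0 0 0 80;-15 0 0 0 0 0 80;-20 0 0 0 0 0 80;-25 0 0 0 0 0 80;-15 0 0 0 0 0 80;0 0 0 0 0 0 80")

```text
t: 45.25
eef_pos: [611.1, 274.9, 107.6]
tcp_rot: [0.377, 1.569, 0.305]
ft_force: [-0.0, -0.0, 0.6]
opening: 0.844
```

```bash
python3 - <<'E'
from h import *
go(560,-330,130)
E
```

```text
t 45.25 pos [611.1 274.9 107.6] head 85.89 open mm 80.2 F [-0.  -0.   0.6] 
 tool delta [ -22.8 -607.    -7.5] rot [-0.      0.0017 -0.0007] j6 -1.17
```

Now I move the arm well clear, for a full check.

Emit:
servo_tool(steps="-10 -30 -3 0 0 0 80;-10 -45 -3 0 0 0 80;0 -48 -3 0 0 0 80;0 -48 -3 0 0 0 80;0 -48 -3 0 0 0 80;0 -48 -3 0 0 0 80;0 -48 -3 0 0 0 80;0 -40 -3 0 0 0 80")

```text
t: 46.05
eef_pos: [559.9, -84.6, 128.8]
tcp_rot: [0.32, 1.565, 0.257]
ft_force: [0.6, -0.1, -0.5]
opening: 0.841
```

Emit:
servo_tool(steps="0 -48 -3 0 0 0 80;0 -48 -3 0 0 0 80;0 -48 -3 0 0 0 80;0 -48 -5 0 0 0 80;0 -48 -5 0 0 0 80;0 -25 0 0 0 0 80;0 0 0 0 0 0 80;0 0 0 0 0 0 80")

```text
t: 46.85
eef_pos: [518.4, -362.4, 127.5]
tcp_rot: [0.321, 1.565, 0.251]
ft_force: [-0.1, 0.7, 0.5]
opening: 0.842
```

```bash
python3 - <<'E'
from h import *
go(560,-330,130)
for n in("top","side"):
    p,d=read_camera(n); cv2.imwrite(f"pics/{n}15.png",p);np.save(n+"15.npy",d)
p=cv2.imread("pics/top15.png");d=np.load("top15.npy");C=cloud("top",d);h=cv2.cvtColor(p,cv2.COLOR_BGR2HSV)
m=((C[...,2]>24)&(C[...,2]<42)&(d>0)).astype(np.uint8);s=np.zeros_like(m);s[150:240,130:220]=1;m&=s
c=max(blobs(m),key=cv2.contourArea);print("tile",cv2.minAreaRect(ray("top",c[:,0],32)[:,:2].astype(np.float32)))
mm=cv2.erode(m,np.ones((5,5)))>0;X=C[mm];A=np.c_[X[:,:2]-X[:,:2].mean(0),np.ones(len(X))];k=np.linalg.lstsq(A,X[:,2],rcond=None)[0];print("plane slope/height",k.round(4))
m3=((h[...,1]<40)&(h[...,2]>150)).astype(np.uint8)
for c in blobs(m3,100):
    x=cv2.boundingRect(c)
    if 290<x[0]<330 and 260<x[1]<300: print("glue",ray("top",cv2.fitEllipse(c)[0],75))
E
```

```text
t 46.85 pos [ 518.4 -362.4  127.5] head 86.02 open mm 80.1 F [-0.1  0.7  0.5] 
 tool delta [-2.2 35.2 39.3] rot [-0.      0.0053 -0.0018] j6 -2.22
tile ((609.5426025390625, 272.031005859375), (62.0775146484375, 61.06566619873047), 85.93876647949219)
plane slope/height [ 2.10000e-03 -1.16000e-02  3.22081e+01]
glue [[437.61779108  11.18812981  75.        ]]
```

View pics/top15.png

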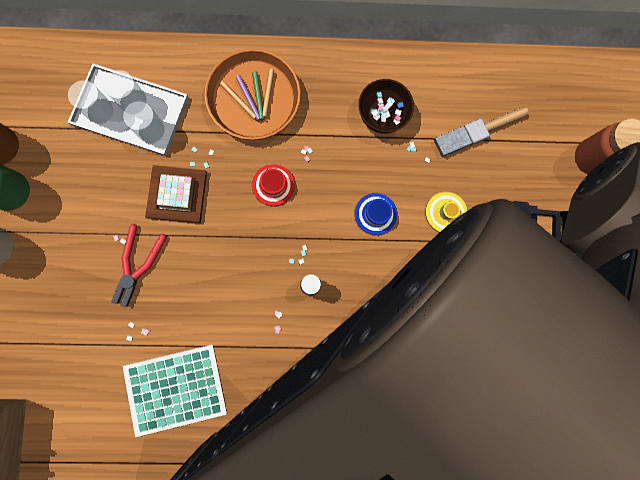

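View pics/side15.png

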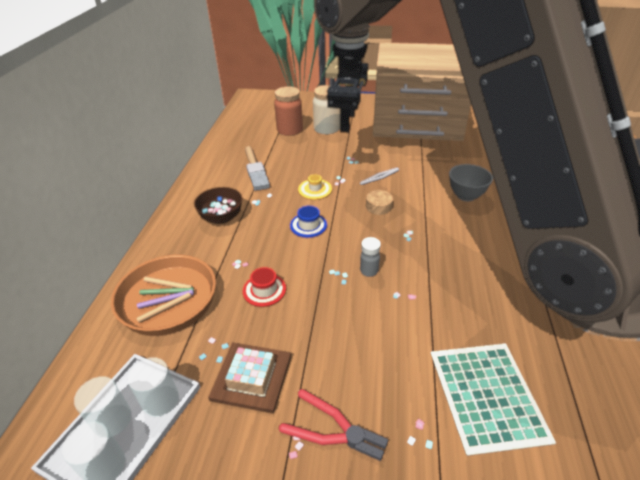

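```bash
python3 - <<'E'
from h import *
for n in("top","side"):
    d=np.load(n+"15.npy");C=cloud(n,d)
    def fit(M,nm):
        X=C[M];A=np.c_[X[:,:2]-X[:,:2].mean(0),np.ones(len(X))];k=np.linalg.lstsq(A,X[:,2],rcond=None)[0];print(n,nm,len(X),k.round(4),X[:,:2].mean(0).round(1))
    P=C[...,:2]
    ok=(d>0)
    fit(ok&(np.hypot(P[...,0]-610,P[...,1]-274)<24)&(C[...,2]>22),"tile")
    fit(ok&(np.hypot(P[...,0]-634,P[...,1]-87)<18)&(C[...,2]>30),"red lid")
    fit(ok&(np.hypot(P[...,0]-581,P[...,1]+116)<18)&(C[...,2]>30),"blue lid")
    fit(ok&(abs(P[...,0]-540)<30)&(abs(P[...,1]-150)<40),"table")
from cell import order
E
```

```text
top tile 493 [ 2.20000e-03 -3.00000e-03  3.21434e+01] [610.  273.9]
top red lid 275 [1.20000e-02 3.00000e-02 4.07808e+01] [633.9  87.1]
top blue lid 275 [4.60000e-03 0.00000e+00 4.12065e+01] [ 580.9 -115.9]
top table 1239 [ 0.0015 -0.0052  0.722 ] [539.9 149.9]
side tile 631 [-1.70000e-03  4.80000e-03  3.19278e+01] [609.9 274.4]
side red lid 209 [ 2.90000e-03 -8.00000e-03  4.01727e+01] [633.9  87.2]
side blue lid 133 [ 2.70000e-03 -4.10000e-03  4.00635e+01] [ 581.  -115.6]
side table 1166 [-0.0023  0.0006  0.1462] [539.9 151.6]
```

Both cameras show the block level with its top at 32 mm, and both lids I checked are at 40 mm. I'm handing the job in.

```bash
python3 -c "
from cell import order
print(order.job_done())"
```

```text
the job is handed in; nothing more can be done
None
```

The job is handed in after about 47 s of robot time. The three pots stand on the coasters of their own colours, and the mosaic block sits in the frame, mosaic up. I placed yellow, blue and red first. I then gripped the block, turned it about 27° clockwise and lowered it into the recess.

**Pots:** the top view puts each one within about 1.5 mm of its coaster's centre, all standing upright. The red and blue lid tops read 40–41 mm against the 40 mm expected.

**Block:** its top reads 31.9 mm from the side camera and 32.1 mm from the top, against 32 mm when seated. It is level to within noise, and I felt no contact force while lowering it.

**Glue jar:** measured at the same place before and after, within 0.1 mm.

**Disagreements:**
- The two cameras differed by about 4 mm in y for the frame and the block before I moved them. I went with the top camera, which matched where the gripper closed on the pots.
- An outline of the seated block from the top camera put its centre about 2.5 mm off in y. That outline is about 62 × 61 mm rather than 60 × 60, so it probably includes some of the block's side. Seat height and level agreed in both views.
- In the last top view the arm hid part of the yellow coaster. I measured the yellow pot's position in an earlier top view, and the last side view shows it standing on its coaster.

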